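# Turn over a reversible stage plate and clamp it on its pins

## Robot

A 6-joint arm with a two-finger parallel gripper is mounted at the origin on a cart in front of the work surface, level with it; the furniture and walls round the work are solid. World frame = base frame: x ahead of the robot, y to its left, z up, the work surface at z = 0. Lengths are in m, angles in rad, forces in N, time in s.
With the tool pointing down it reaches from about 0.425 to 0.95 m from the base axis. Payload 3.5 kg.
Tool frame: the origin (TCP) lies midway between the tips of the shut fingers; the grasp point (between the pads) lies 19 mm behind it; z points along the fingers, y is the direction in which the jaws open and shut (so a half turn about z gives the same grasp; the last joint's range is limited). The gripper opens to 85 mm and grips with 20 to 120 N. Pads are 22 mm wide; open, the fingers measure 114 mm over their backs; the gripper's body (76 mm by 85 mm) begins 54 mm behind the grasp point. The pads swing forward as they close: fully open they stand 13 mm farther back than shut.
Start: joints at [-0.15, 0.286, 1.577, -0, 1.279, -0.15], TCP at [0.675, 0, 0.194] pointing down, gripper open.
Joint ranges: [-2.77, 2.77], [-0.9, 2.22], [0.21, 2.48], [-1.53, 4.67], [0.24, 2.81], [-2.84, 2.84]. Speed limits (rad/s): [2.79, 2.79, 3.14, 3.14, 3.14, 3.14].

## Interface

Orientations are given as a unit quaternion [x, y, z, w].
In Python, from plant import ctrl gives the robot as it stands.
- The arm moves only by the tool apply_moves, never from a script. Its argument "moves" is a list that holds one entry, the list of rows, each a list of 7 numbers: the shift along the tool's x, y, z in m, then the turn, a rotation vector about the tool's x, y, z in degrees, then the gripper's target within -1 to 1 (shut at 1, half-way at 0, fully open at -1). In form: [[[tx, ty, tz, ax, ay, az, hand], ...]]. A call has 1 to 12 rows; each row shifts and turns the pose as measured when the row begins, along the tool's axes as they then stand; what a row does not reach is not made up. A row lasts 1/10 s, in which the tool goes at most 50 mm and 8.59 degrees, less where a joint would pass 70% of its speed; a pose out of reach is approached as far as the arm can. A call with a gripper value outside its range is refused whole. The fingers move at their own pace and stop on an object; "force" is the grip in N (left out, the last holds). Time passes only in rows, so rows that do not move let the fingers close. It gives the time, the measured TCP pose, the force and the opening at its end, in the units of the state.
- ctrl.get_state(): the state, without advancing time (a new reading comes with each control period).
- ctrl.read_camera(name): name is "scene" or "side" or "wrist"; returns the picture (480x640x3 uint8, red, green, blue); there is no depth.
- ctrl.get_calibration(name): a dict with "camera_matrix" (3x3 intrinsics, pixels), "k1" (the pictures are not rectified: a ray, as slopes to the right and down, at radius r is drawn at 1 + k1 r^2 times it, then the intrinsics apply), "cam_to_world" (4x4, takes a point from camera to world coordinates). Camera axes: x right, y up, looking along -z (the intrinsics and any distortion apply to the point x, -y, -z); pixel columns grow to the right and rows downward; lengths in m; the calibration is good to about 2 mm. A picture is of the moment at which its call begins: read the wrist's pose just before it. get_calibration takes no time and is no camera call; for the wrist camera it gives the pose at the moment of the call.
- ctrl.sign_off(): hands the job in, once; it reports no verdict.
The state is a dict: "time": time; "qpos": joint angles; "dq": joint speeds; "joint_efforts": joint torques, N m; "eef_pos": TCP position; "tcp_rot": TCP orientation; "contact_force": force on the tool from outside, world axes, zero at the start; "wrist_torque": the same for the moment, N m; "opening": opening from 0.0 (shut) to 1.0 (fully open).
Only numpy, scipy, OpenCV 4.12 (cv2) and the standard library are available. Lean on these libraries where they do the work, as an engineer would, in place of code of your own. Each camera call takes 0.05 s, during which the arm holds its last target. There are 200 camera calls.

## Task

Change the viewing stage over from slides to dishes: the loose stage plate lies on the bench with its slide channel up; turn it over so that its round dish recess faces up and seat it flat and fully home on the two locating pins of the stage base, large hole on large pin. Then swing the stage's clamp arm in over the plate as far as its stop, leaving the plate clamped and everything else on the bench where it is.

Things in the scene. Friction and masses are not known exactly. Their poses are not given: they have to be found in the camera images.
- stage_plate: Loose reversible grey metal plate, 80 x 60 x 18 mm (its x, y, z), about 0.2 kg, lying flat on the robot's right. Origin at its centre. +z points out of the slide face (up at the start), -z out of the dish face, +x towards the large hole. Grip it across y (60 mm, flat sides). It stands steadily on its +x end face (60 x 18 mm), so it can be turned over in two quarter turns with a new grip between.
- hole_big (a point): Mouth of the plate's 13.6 mm through-hole on the slide face: (+28, 0, +9) mm in the plate's frame. The slide face also has a straight channel, 27 mm wide and 3 mm deep, right across the plate along y. The +x end of the plate, by this hole, has square corners.
- hole_small (a point): Mouth of the plate's 9.6 mm through-hole on the slide face: (-28, 0, +9) mm in the plate's frame. The two corners of this end of the plate are cut off, 11 mm at 45 degrees.
- dish_recess (a point): Centre of the plate's dish face, (0, 0, -9) mm in the plate's frame, in the mouth of the round dish recess, 36 mm across and 6 mm deep. An 18 mm light hole goes through its middle to the other face.
- stage_base: Fixed stage base on the robot's left. Origin on the bench below the middle between its pins; z up, +x along the line of the pins towards the large pin and the clamp. Grey housing 146 x 96 mm (x from -62 to +84 mm), 16 mm high. On it an aluminium platform 76 x 46 mm, top 30 mm above the bench, narrower than the plate, which overhangs it 7 mm on each y side.
- seat (a point): Middle of the platform top, (0, 0, 30) mm in the base's frame. A seated plate rests flat on it: centre 39 mm, top 48 mm above the bench. Between the base and the plate's starting place stands a tall instrument frame, up to 0.4 m high beyond x = 0.46 m (pad 40 mm high in front of it from x = 0.37 m); its right arm reaches out to y = -0.32 m at x = 0.54 to 0.57 m, 0.21 to 0.26 m up.
- pin_big (a point): Foot of the large steel pin on the platform top: (+28, 0, 30) mm in the base's frame. 12 mm diameter, 14 mm high, its last 5 mm tapered to 6 mm.
- pin_small (a point): Foot of the small steel pin on the platform top: (-28, 0, 30) mm in the base's frame. 8 mm diameter, 14 mm high, its last 5 mm tapered to 3.6 mm.
- clamp (a joint): Angle of the swing clamp about its upright post, rad. 0: arm against its stop, pointing to the base's -x over the large-hole end of the plate. It starts open at 1.5 to 2.2 and grows clockwise seen from above (at 1.57 the arm points to the base's +y). It stays where it is left; 1 to 3 N at the knob moves it.
- clamp_post (a point): Axis of the clamp's post at arm height: (+62, 0, 54) mm in the base's frame. The arm is 42 mm long and 11 mm wide, its underside about 50 mm above the bench: it passes 2 mm over a seated plate and runs into one that is not fully home.
- clamp_knob (a point): Middle of the grip of the clamp's upright black knob, 12 mm diameter, on the arm 28 mm from the post's axis. The grip runs from 61 to 76 mm above the bench, this point is 68 mm above it. Push it, or pinch it from above (it may turn in the fingers).
- gauze_pack: Loose gauze pack, 54 x 54 x 15 mm, on the far left; bystander, leave it.
- marker: Loose marker pen, 135 mm long, 17 mm thick, lying on the left; bystander, leave it.
- beaker: Loose small glass beaker, 43 mm across, 52 mm high, standing on the right; bystander, leave it.
- cement_bottle: Loose small white bottle with a blue nozzle, 34 mm across, 83 mm high, standing at the far right; bystander, leave it.
Not all that is in view belongs to the job. What is shaped like the stage_plate but turquoise is not meant.

How it is judged:
On the way, in this order (a step that is already met when the one before it is completed fails the run):
1. the plate is seated on both pins with the dish recess up, the large hole on the large pin (distance between hole_big and pin_big below 0.0035 m and distance between hole_small and pin_small below 0.0035 m and value of joint clamp above 0.8 rad), for 0.2 s.
2. the clamp arm is swung in over the plate to its stop (distance between hole_big and pin_big below 0.0035 m and distance between hole_small and pin_small below 0.0035 m and value of joint clamp below 0.15 rad), for 0.2 s.
At the end, for the whole second after the job is handed in: The plate lies still on the platform, dish recess up: each hole's mouth on the slide face is within 3.5 mm of the foot of its own pin (large on large, small on small), and the clamp joint reads under 0.15 rad (all of step 2 and linear speed of stage_plate below 0.01 m/s and velocity of joint clamp below 0.05 rad/s); the robot touches nothing.
It fails at once if a bystander (gauze pack, marker, beaker, small bottle) is moved more than 25 mm or tipped over (distance of any of gauze_pack, marker, beaker, cement_bottle from where it was at the start of the episode above 0.025 m or angle between any of beaker, cement_bottle's own z axis and vertical above 0.6 rad).
It also fails if it takes over 72 s, if anything falls off the work surface, if the arm or the gripper's body presses on something with over 40 N, if the wrist force passes 120 N, or if a joint passes its speed limit or range.

## Working session

There is one attempt and no reset: what is moved stays moved. The work goes in short steps, Python scripts to look and compute and a tool call to move; the robot and the scene stay as the last step left them, time stands still between calls to the robot, and variables do not carry over. Pictures are saved under pics/ and viewed, about 8 in all and at most 12, crops included, and the job is handed in when it is done.

Besides the shell and the picture viewer there is one more tool, called after "Call:" by a JSON object that holds its "fn" and its "kwargs". apply_moves: Moves the arm, as the interface text tells. Its arguments: {"type":"object","properties":{"moves":{"type":"array","items":{"type":"array","items":{"type":"array","items":{"type":"number"}}}},"force":{"type":"number"}},"required":["moves"]}

```bash
mkdir -p pics; ls
cat > h.py <<'E'
import numpy as np, cv2
from plant import ctrl
from scipy.spatial.transform import Rotation as R
def snap(n,f):
    c=ctrl.get_calibration(n); im=ctrl.read_camera(n); cv2.imwrite('pics/'+f,im[:,:,::-1]); np.savez('pics/'+f+'.npz',K=c['camera_matrix'],k1=c['k1'],T=c['cam_to_world']); return im,c
def load(f):
    d=np.load('pics/'+f+'.npz'); return cv2.imread('pics/'+f)[:,:,::-1],dict(camera_matrix=d['K'],k1=float(d['k1']),cam_to_world=d['T'])
def ray(c,u,v):
    K=np.array(c['camera_matrix']);T=np.array(c['cam_to_world'])
    d=cv2.undistortPoints(np.array([[[u,v]]],float),K,np.array([c['k1'],0,0,0.]))[0,0]
    return T[:3,3],T[:3,:3]@np.array([d[0],-d[1],-1.])
def onz(c,u,v,z):
    o,d=ray(c,u,v); return o+d*(z-o[2])/d[2]
def proj(c,P):
    K=np.array(c['camera_matrix']);T=np.array(c['cam_to_world'])
    p=T[:3,:3].T@(np.array(P)-T[:3,3]); x,y=p[0]/-p[2],-p[1]/-p[2]; s=1+c['k1']*(x*x+y*y)
    return (K@[x*s,y*s,1])[:2]
E
python3 - <<'E'
from h import *
for n in ('scene','side'):
    im,c=snap(n,n+'0.png'); print(n,np.round(c['cam_to_world'],3).tolist(),c['k1'],c['camera_matrix'])
s=ctrl.get_state();print(s)
E
```

```text
pics
scene [[0.879, 0.219, -0.424, -0.242], [-0.477, 0.446, -0.757, -1.283], [0.024, 0.868, 0.496, 0.922], [0.0, 0.0, 0.0, 1.0]] -0.05781286309572697 [[540.30116689   0.         324.18915069]
 [  0.         540.30116689 237.36857708]
 [  0.           0.           1.        ]]
side [[-0.931, 0.146, -0.335, -0.027], [-0.365, -0.387, 0.847, 1.227], [-0.006, 0.911, 0.413, 0.691], [0.0, 0.0, 0.0, 1.0]] -0.09749930740507544 [[474.76810183   0.         315.52954059]
 [  0.         474.76810183 238.56930303]
 [  0.           0.           1.        ]]
{'time': 0.1, 'qpos': array([-1.49985333e-01,  2.87094582e-01,  1.57803513e+00, -1.35140458e-05,
        1.27862922e+00, -1.50010834e-01]), 'dq': array([ 5.78393502e-04, -4.90538007e-05, -2.50307824e-03, -1.00765712e-04,
        4.97636881e-04, -1.10855210e-03]), 'joint_efforts': array([ 1.14915063e-03, -4.07295120e+01, -2.93698221e+01, -1.06323112e-04,
        3.42678482e-03, -4.41654265e-06]), 'eef_pos': array([6.74317834e-01, 1.38835060e-04, 1.93071477e-01]), 'tcp_rot': array([ 7.07095969e-01,  7.07116763e-01, -6.48047670e-04, -8.67907029e-04]), 'contact_force': array([ 1.08361526, -0.56149463, -0.45926889]), 'wrist_torque': array([ 0.00460784,  0.03047918, -0.02617108]), 'opening': 0.9994743700255202}
```

View pics/scene0.png

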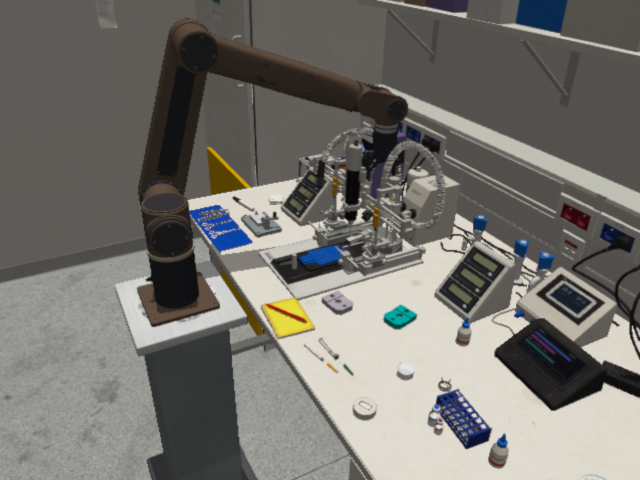

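View pics/side0.png

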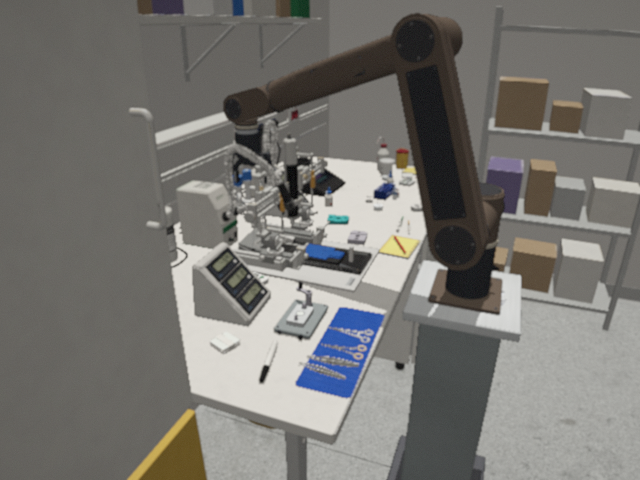

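The scene view shows the grey plate at about (338,302), the turquoise decoy at (400,317), the instrument frame between, and the base at about (262,224). The side view shows the base with the clamp at (302,315), the pack at (225,342) and the marker at (268,362).

Run:
```python
from h import *
a,ca=load('scene0.png'); b,cb=load('side0.png')
for n,c,u,v,z in [('plate',ca,338,300,.018),('plateS',cb,357,236,.018),('decoy',ca,401,315,.018),('baseS',cb,302,315,.03),('base',ca,262,222,.03),('beaker?',ca,405,372,0),('bottle',ca,463,340,0),('pen',cb,268,362,0),('gauze',cb,225,342,.015)]:
    print(n,np.round(onz(c,u,v,z),3))
A=cv2.resize(a[270:340,290:430],None,fx=5,fy=5,interpolation=cv2.INTER_CUBIC)
B=cv2.resize(b[275:350,255:350],None,fx=6,fy=6,interpolation=cv2.INTER_CUBIC)[:, :]
cv2.imwrite('pics/crop.png',np.vstack([cv2.copyMakeBorder(A,0,0,0,0,0),np.zeros((0,700,3),np.uint8)])[:,:,::-1]); cv2.imwrite('pics/cropB.png',B[:,:,::-1])
w=np.zeros((450,800,3),np.uint8); w[:225,:450]=cv2.resize(A,(450,225)); w[:, 460:800]=cv2.resize(B,(570,450))[:,100:440];
```

```text
plate [ 0.396 -0.233  0.018]
plateS [ 0.392 -0.223  0.018]
decoy [ 0.515 -0.369  0.018]
baseS [0.372 0.314 0.03 ]
base [0.376 0.267 0.03 ]
beaker? [ 0.409 -0.538  0.   ]
bottle [ 0.614 -0.512  0.   ]
pen [0.387 0.475 0.   ]
gauze [0.505 0.463 0.015]
```

Call:
{"fn": "apply_moves", "kwargs": {"moves": [[[0,0,-0.05,0,0,0,-1],[0,0,-0.05,0,0,0,-1],[0,0,-0.05,0,0,0,-1],[0,0,-0.05,0,0,0,-1],[0,0,-0.05,0,0,0,-1]]]}}

```text
time: 0.6
eef_pos: [0.6714, 0.0005, 0.4317]
tcp_rot: [0.707, 0.707, -0.01, -0.014]
contact_force: [0.5, 0.5, 0.4]
opening: 1.003
```

Run:
```python
from h import *
c=ctrl.get_calibration('wrist');s=ctrl.get_state();print(s['eef_pos'],s['qpos'],s['time'])
Rt=R.from_quat(s['tcp_rot']).as_matrix();T=np.array(c['cam_to_world'])
print('cam in tool',np.round(Rt.T@(T[:3,3]-s['eef_pos']),3),np.round(Rt.T@T[:3,:3],3).tolist(),c['camera_matrix'][0][0],c['k1'])
```

```text
[6.71395091e-01 4.98616063e-04 4.31660102e-01] [-1.50121464e-01  2.34476191e-01  1.21891290e+00  2.00407028e-05
  1.72358027e+00 -1.49982357e-01] 0.6
cam in tool [ 0.068 -0.001 -0.18 ] [[0.001, 0.963, 0.271], [1.0, -0.002, 0.001], [0.001, 0.271, -0.963]] 407.9839503086726 -0.0023785422573259158
```

Call:
{"fn": "apply_moves", "kwargs": {"moves": [[[0,0,-0.03,0,0,0,-1],[-0.03,-0.035,0,0,0,0,-1],[-0.03,-0.035,0,0,0,0,-1],[-0.03,-0.035,0,0,0,0,-1],[-0.03,-0.035,0,0,0,0,-1],[-0.03,-0.035,0,0,0,0,-1],[-0.03,-0.035,0,0,0,0,-1],[-0.03,-0.035,0,0,0,0,-1],[-0.03,-0.035,0,0,0,0,-1]]]}}

```text
time: 1.5
eef_pos: [0.3884, -0.2445, 0.4724]
tcp_rot: [0.703, 0.711, -0.008, -0.011]
contact_force: [0.9, -0.9, 0.1]
opening: 0.998
```

```bash
cat >> h.py <<'E'
import json
def log():
    s=ctrl.get_state(); open('log.txt','a').write(json.dumps([list(map(float,s[k])) for k in('qpos','eef_pos','tcp_rot')])+'\n'); return s
E
python3 - <<'E'
from h import *
s=log();print(s['eef_pos'],s['qpos'],s['tcp_rot'],s['time'])
snap('wrist','w1.png')
E
```

```text
[ 0.38841924 -0.24447793  0.47235084] [-0.77352572 -0.25253472  1.63085449 -0.0158689   1.78587869 -0.78753566] [ 0.70321258  0.71084734 -0.00782512 -0.01126435] 1.5
```

View pics/w1.png

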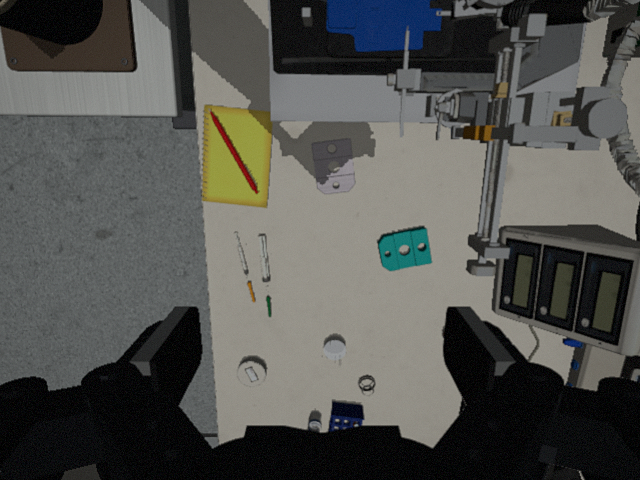

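The wrist view shows the grey plate around (334,165), channel up, with its chamfered small-hole end at the bottom (about (337,190)). So plate +x points roughly to world +y. The decoy is at (405,250) and the beaker at (334,348). Next, the base.

Call:
{"fn": "apply_moves", "kwargs": {"moves": [[[0.045,0.015,0,0,0,0,-1],[0.045,0.015,0,0,0,0,-1],[0.045,0.015,0,0,0,0,-1],[0.05,0.01,0,0,0,0,-1],[0.05,0,0,0,0,0,-1],[0.05,0,0,0,0,0,-1],[0.05,0,0,0,0,0,-1],[0.05,0,0,0,0,0,-1],[0.05,-0.01,0,0,0,0,-1],[0.05,-0.01,0,0,0,0,-1],[0.05,-0.01,0.02,0,0,0,-1],[0.05,-0.01,0.04,0,0,0,-1]]]}}

```text
time: 2.75
eef_pos: [0.4064, 0.3172, 0.4206]
tcp_rot: [0.714, 0.7, -0.009, -0.014]
contact_force: [0.1, -0.2, -0.6]
opening: 0.993
```

Run:
```python
from h import *
s=log();print(s['eef_pos'],s['qpos'],s['tcp_rot'],s['time'])
im,c=snap('wrist','w2.png')
for P in ([.372,.3,.03],[.5,.46,0],[.39,.475,0]): print(proj(c,P))
```

```text
[0.40640737 0.31718177 0.42057618] [ 0.45410046 -0.136545    1.62328246  0.02061262  1.68122195  0.47711587] [ 0.71439748  0.69954075 -0.00928937 -0.01388148] 2.75
[308.3085775 192.2681837]
[400.12835556  70.77583713]
[319.30474843  61.02013988]
```

View pics/w2.png

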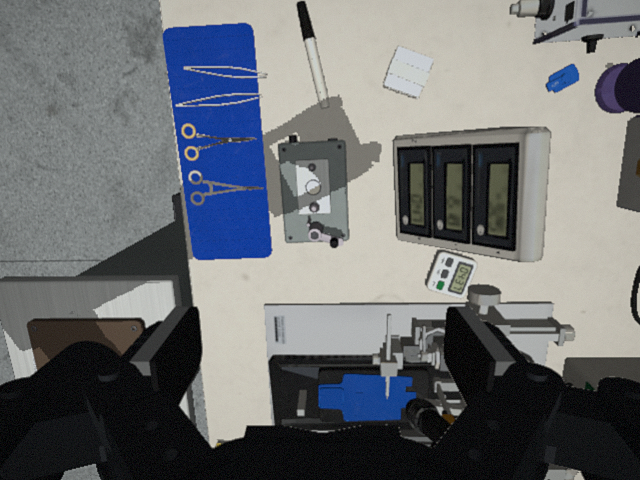

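Base: small pin at (312,167), large pin at (314,208), clamp post at (315,234) with the knob at (334,242). Base +x therefore points to world −y, the clamp is open at about 2 rad, and the flip needs almost no yaw. I'll tilt about 45° both ways here, which tests the wrist and gives data to fit the kinematics.

Call:
{"fn": "apply_moves", "kwargs": {"moves": [[[0,0,0,0,-8.5,0,-1],[0,0,0,0,-8.5,0,-1],[0,0,0,0,-8.5,0,-1],[0,0,0,0,-8.5,0,-1],[0,0,0,0,-8.5,0,-1],[0,0,0,0,-8.5,0,-1]]]}}

```text
time: 3.4
eef_pos: [0.4009, 0.3216, 0.4121]
tcp_rot: [0.635, 0.639, -0.323, 0.291]
contact_force: [-0.1, -0.2, -0.1]
opening: 0.998
```

Run:
```python
from h import *
s=log();print(s['eef_pos'],s['qpos'],s['tcp_rot'],s['time']);print(R.from_quat(s['tcp_rot']).as_matrix().round(2))
```

```text
[0.40089816 0.32163222 0.41212782] [ 0.77592302  0.2480999   1.42602451 -0.66467833  2.10368273  0.61526854] [ 0.63484534  0.63871137 -0.32305064  0.29095957] 3.4
[[-0.02  1.   -0.04]
 [ 0.62 -0.01 -0.78]
 [-0.78 -0.04 -0.62]]
```

```bash
cat > kin.py <<'E'
from h import *
from scipy.optimize import least_squares
S=[1.,1.]  # signs q4,q6
def Rm(ax,t): return R.from_euler(ax,t).as_matrix()
def fk(q,p):
    a,h,L1,e,L2,Lt,b,c6=p
    A=Rm('z',q[0]);B=A@Rm('y',q[1]);C=B@Rm('y',q[2]);D=C@Rm('z',S[0]*q[3])@Rm('y',q[4])
    P=A@[a,b,h]+B@[0,0,L1]+C@[e,0,L2]+D@[0,0,Lt]
    return P,D@Rm('z',S[1]*q[5]+c6)
def data():
    L=[json.loads(l) for l in open('log.txt')]
    L.append([[-1.49985333e-01,2.87094582e-01,1.57803513,-1.35e-05,1.27862922,-.150010834],[.674317834,.000138835,.193071477],[.707095969,.707116763,-.000648,-.000868]])
    L.append([[-1.50121464e-01,2.34476191e-01,1.21891290,2e-5,1.72358027,-.149982357],[.671395,.0004986,.43166],[.707,.707,-.01,-.014]])
    return L
def res(p):
    r=[]
    for q,x,o in data():
        P,M=fk(q,p); r+=list((P-x)*1000)+list((R.from_matrix(M).inv()*R.from_quat(o)).as_rotvec()*200)
    r+=list(np.array([p[0],p[3]])*.5)
    return np.array(r)
def fit():
    best=None
    for s in ([1,1],[-1,1],[1,-1],[-1,-1]):
      for c in(0,1.57,3.14,-1.57):
        S[:]=s; f=least_squares(res,[0,.3,.4,0,.4,.25,.1,c])
        if best is None or f.cost<best[0]: best=(f.cost,list(s),f.x)
    S[:]=best[1]; return best
LO=np.array([-2.77,-.9,.21,-1.53,.24,-2.84]);HI=np.array([2.77,2.22,2.48,4.67,2.81,2.84])
def ik(P,M,p,q0):
    def f(q):
        x,m=fk(q,p); return np.r_[(x-P)*10,(R.from_matrix(m).inv()*R.from_matrix(M)).as_rotvec()]
    s=least_squares(f,np.clip(q0,LO+.001,HI-.001),bounds=(LO,HI)); return s.x,np.sqrt(2*s.cost)
E
python3 - <<'E'
from kin import *
b=fit();print(b[0],b[1],b[2].round(4)); S[:]=b[1]; print(res(b[2]).round(1))
np.savez('kin.npz',S=b[1],p=b[2])
E
```

```text
0.024133022239360553 [1, 1] [0.     0.2403 0.443  0.0206 0.5725 0.2863 0.1009 1.5708]
[-0.  -0.  -0.  -0.   0.   0.   0.  -0.  -0.   0.   0.   0.  -0.  -0.
 -0.   0.   0.   0.   0.  -0.   0.   0.   0.   0.  -0.   0.   0.  -0.2
  0.1 -0.   0.   0. ]
```

Run:
```python
from h import *
im,c=load('w1.png')
A=cv2.resize(im[120:210,290:380],None,fx=6,fy=6,interpolation=cv2.INTER_CUBIC); A=np.clip(A.astype(int)*2,0,255).astype(np.uint8)
b,cb=load('w2.png')
B=cv2.resize(b[125:255,265:365],None,fx=4,fy=4,interpolation=cv2.INTER_CUBIC)
w=np.zeros((540,800,3),np.uint8); w[:540,:395]=A[:,70:465]; w[:520,400:800]=B
cv2.imwrite('pics/cr1.png',w[:,:,::-1])
```

```text
(no output)
```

View pics/cr1.png

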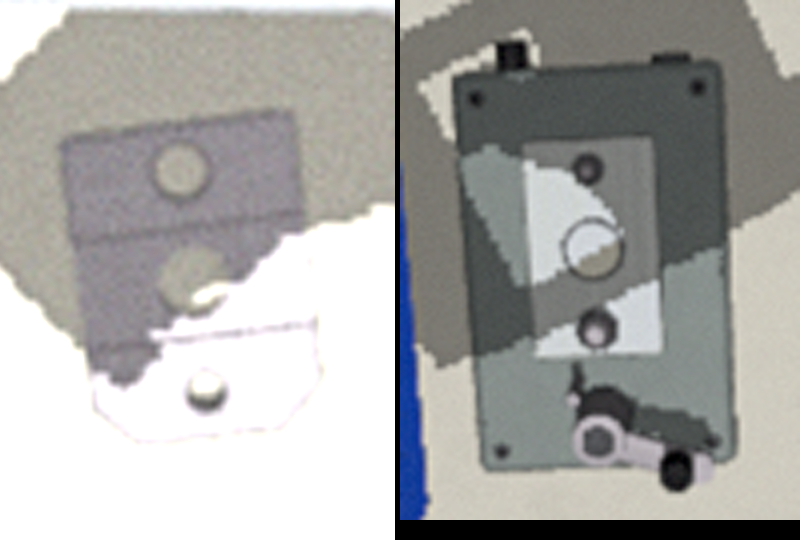

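Run:
```python
from h import *
im,c=load('w1.png'); b,cb=load('w2.png')
p=lambda x,y,z=.018: onz(c,290+(x+70)/6-.4,120+y/6-.4,z)
bb,s=p(182,171),p(207,388); print('plate big',bb.round(4),'small',s.round(4),'dist',np.linalg.norm(bb-s).round(4),'ctr',((bb+s)/2).round(4),'ang',np.degrees(np.arctan2(*(bb-s)[[1,0]])).round(1))
tl,tr=p(63,148),p(296,110); print('w',np.linalg.norm(tl-tr), 'endmid',((tl+tr)/2).round(4))
q=lambda x,y,z=.03: onz(cb,265+(x-400)/4-.4,125+y/4-.4,z)
C=[q(523,138),q(655,136),q(663,352),q(532,357)]; print('plat',np.array(C).round(4).tolist(), np.mean(C,0).round(4)); print('hole',q(593,248).round(4))
S,B=q(588,167,.044),q(597,326,.044);print('pins',S.round(4),B.round(4),np.linalg.norm(S-B),'mid',((S+B)/2).round(4),'ang',np.degrees(np.arctan2(*(B-S)[[1,0]])).round(1))
post=q(600,441,.06);kn=q(677,470,.076);print('post',post.round(4),'knob',kn.round(4))
```

```text
plate big [ 0.3882 -0.2047  0.018 ] small [ 0.3957 -0.2594  0.018 ] dist 0.0552 ctr [ 0.3919 -0.2321  0.018 ] ang 97.8
w 0.05936767911576648 endmid [ 0.3873 -0.1944  0.018 ]
plat [[0.3554, 0.3462, 0.03], [0.4009, 0.3461, 0.03], [0.4026, 0.2705, 0.03], [0.3558, 0.2693, 0.03]] [0.3787 0.308  0.03  ]
hole [0.3786 0.3079 0.03  ]
pins [0.3784 0.3371 0.044 ] [0.3801 0.2827 0.044 ] 0.054391547834595315 mid [0.3793 0.3099 0.044 ] ang -88.2
post [0.3811 0.2457 0.06  ] knob [0.4075 0.2395 0.076 ]
```

Geometry checks out: holes 55.2 mm apart against 56, plate width 59.4 against 60, pins 54.4 against 56. The kinematic fit is exact. Plan: keep the jaws along world X and do both quarter turns in the world Y-Z plane, from +40° to −50° lean. First an IK check of the waypoints.

```bash
cat > plan.py <<'E'
from kin import *
from scipy.linalg import logm,expm
d=np.load('kin.npz'); S[:]=list(d['S']); P=d['p']
def M(psi,th): return Rm('z',np.radians(psi))@np.diag([1,-1,-1.])@Rm('y',np.radians(th))
def se(m,x): T=np.eye(4);T[:3,:3]=m;T[:3,3]=x;return T
def cur():
    s=log(); return se(R.from_quat(s['tcp_rot']).as_matrix(),s['eef_pos']),s
def go(T,A=None,n=None):
    if A is None: A,s=cur()
    D=np.linalg.inv(A)@T; a=np.degrees(np.linalg.norm(R.from_matrix(D[:3,:3]).as_rotvec())); l=np.linalg.norm(D[:3,3])
    n=n or max(1,int(np.ceil(max(a/8,l/.045)))); E=expm(logm(D).real/n)
    r=list(E[:3,3].round(4))+list(np.degrees(R.from_matrix(E[:3,:3]).as_rotvec()).round(2))
    print('dist %.3f ang %.1f rows %d:'%(l,a,n),[float(v) for v in r]); return T
E
python3 - <<'E'
from plan import *
q=ctrl.get_state()['qpos']; c=[.392,-.2325]
W=[('carry0',[.45,0,.5],91.8,0),('preG1',[.392,-.30,.12],98,40),('G1',[.392,-.2325,.005],98,40),('lift',[.40,-.31,.18],98,40),('turned',[.4,-.31,.1],92,-50),('stand',[.4,-.31,.035],92,-50),('v',[.42,-.31,.25],92,0),('G2',[.4,-.31,.035],92,40),('G2up',[.4,-.31,.3],92,40),('car',[.42,-.2,.48],92,0),('c2',[.45,0,.5],92,0),('c3',[.42,.25,.4],92,-50),('seat',[.379,.30,.03],92,-50)]
for n,x,ps,th in W:
    q,e=ik(np.array(x),M(ps,th),P,q); print(n,q.round(2),'err %.4f'%e)
im,c=load('w1.png'); print('pad edge',onz(c,334,121,.04),'notebook',onz(c,271,150,0),'beaker',onz(c,333,348,.04),'twz',onz(c,268,260,0),'decoy',onz(c,378,250,.018))
im,c=load('w2.png'); print('pen tip',onz(c,322,105,.01),'gauze',onz(c,388,85,.015))
E
```

```text
carry0 [-0.23 -0.28  1.6  -0.    1.82 -0.26] err 0.0000
preG1 [-1.02  0.35  1.77  0.26  1.67 -1.22] err 0.0000
G1 [-0.95  0.44  1.91  0.3   1.44 -1.24] err 0.0000
lift [-1.01  0.31  1.7   0.27  1.78 -1.19] err 0.0000
turned [-0.48 -0.05  2.35 -1.25  0.78  0.41] err 0.0000
stand [-0.48  0.11  2.36 -1.42  0.74  0.64] err 0.0000
v [-0.83 -0.1   1.89  0.    1.35 -0.87] err 0.0000
G2 [-1.04  0.48  1.78  0.31  1.52 -1.19] err 0.0000
G2up [-1.04  0.18  1.63  0.33  1.95 -1.05] err 0.0000
car [-0.66 -0.25  1.62 -0.    1.78 -0.7 ] err 0.0000
c2 [-0.23 -0.28  1.6   0.    1.82 -0.26] err 0.0000
c3 [ 0.69  0.12  1.59 -0.72  1.96  0.56] err 0.0000
seat [ 0.79  0.54  1.79 -0.59  1.51  1.01] err 0.0000
pad edge [ 0.39106434 -0.16563922  0.04      ] notebook [ 0.29308415 -0.20968976  0.        ] beaker [ 0.39671065 -0.53097978  0.04      ] twz [ 0.2841793  -0.39121021  0.        ] decoy [ 0.46620007 -0.36447853  0.018     ]
pen tip [0.39289538 0.41736997 0.01      ] gauze [0.48217463 0.44069979 0.015     ]
```

Run:
```python
from plan import *
a=go(se(M(91.8,0),[.44,.12,.48])); b=go(se(M(95,0),[.44,-.12,.48]),a); c=go(se(M(98,40),[.392,-.31,.22]),b);
```

```text
dist 0.216 ang 51.6 rows 7: [-0.031, 0.0049, 0.0058, -0.5, 7.35, -0.19]
dist 0.240 ang 3.2 rows 6: [-0.0399, -0.0022, 0.0, 0.0, 0.0, -0.53]
dist 0.326 ang 40.1 rows 8: [-0.0323, -0.0084, 0.0246, 0.13, 5.0, -0.36]
```

Call:
{"fn": "apply_moves", "kwargs": {"moves": [[[-0.031,0.005,0.006,-0.5,7.35,-0.2,-1],[-0.031,0.005,0.006,-0.5,7.35,-0.2,-1],[-0.031,0.005,0.006,-0.5,7.35,-0.2,-1],[-0.031,0.005,0.006,-0.5,7.35,-0.2,-1],[-0.031,0.005,0.006,-0.5,7.35,-0.2,-1],[-0.031,0.005,0.006,-0.5,7.35,-0.2,-1],[-0.031,0.005,0.006,-0.5,7.35,-0.2,-1],[-0.04,0,0,0,0,-0.5,-1],[-0.04,0,0,0,0,-0.5,-1],[-0.04,0,0,0,0,-0.5,-1],[-0.04,0,0,0,0,-0.5,-1],[-0.04,0,0,0,0,-0.5,-1]]]}}

```text
time: 4.6
eef_pos: [0.4617, -0.0811, 0.4488]
tcp_rot: [0.672, 0.74, -0.018, -0.014]
contact_force: [0.6, 0.3, 0.1]
opening: 1.002
```

Run:
```python
from plan import *
A,s=cur();print(A.round(3))
b=go(se(M(95,0),[.44,-.17,.46])); c=go(se(M(98,40),[.392,-.31,.20]),b); c=go(se(M(98,40),[.392,-.31,.20]))
```

```text
[[-0.097  0.994 -0.046  0.462]
 [ 0.995  0.096 -0.008 -0.081]
 [-0.004 -0.046 -0.999  0.449]
 [ 0.     0.     0.     1.   ]]
dist 0.092 ang 2.7 rows 3: [-0.0288, -0.0101, -0.0033, -0.88, 0.08, 0.18]
dist 0.299 ang 40.1 rows 7: [-0.0298, -0.0088, 0.0305, 0.15, 5.71, -0.41]
dist 0.345 ang 40.3 rows 8: [-0.0363, -0.0111, 0.0223, -0.21, 5.02, -0.41]
```

Call:
{"fn": "apply_moves", "kwargs": {"moves": [[[-0.029,-0.01,-0.003,-0.9,0,0.2,-1],[-0.029,-0.01,-0.003,-0.9,0,0.2,-1],[-0.029,-0.01,-0.003,-0.9,0,0.2,-1],[-0.03,-0.009,0.0305,0.15,5.7,-0.4,-1],[-0.03,-0.009,0.0305,0.15,5.7,-0.4,-1],[-0.03,-0.009,0.0305,0.15,5.7,-0.4,-1],[-0.03,-0.009,0.0305,0.15,5.7,-0.4,-1],[-0.03,-0.009,0.0305,0.15,5.7,-0.4,-1],[-0.03,-0.009,0.0305,0.15,5.7,-0.4,-1],[-0.03,-0.009,0.0305,0.15,5.7,-0.4,-1]]]}}

```text
time: 5.6
eef_pos: [0.3903, -0.3255, 0.1978]
tcp_rot: [0.616, 0.709, 0.232, -0.253]
contact_force: [0.8, -1.3, -0.2]
opening: 1.002
```

Run:
```python
from plan import *
A,s=cur();print(A.round(3),s['time'])
T=se(M(98,40),[.392,-.232,.005]); pre=T.copy(); pre[:3,3]-=.07*T[:3,2]
a=go(pre); go(T,a)
im,c=snap('wrist','w3.png')
for P_ in ([.3882,-.2047,.018],[.3957,-.2594,.018]): print(proj(c,P_))
g=cv2.cvtColor(im,cv2.COLOR_RGB2GRAY)
cv2.imwrite('pics/w3c.png',cv2.resize(im[0:480,100:540],None,fx=1.25,fy=1.25)[:,:,::-1])
```

```text
[[-0.113  0.991 -0.072  0.39 ]
 [ 0.756  0.133  0.641 -0.325]
 [ 0.645  0.018 -0.764  0.198]
 [ 0.     0.     0.     1.   ]] 5.6
dist 0.148 ang 1.1 rows 4: [-0.0134, 0.0032, 0.0343, 0.26, -0.04, 0.1]
dist 0.070 ang 0.0 rows 2: [0.0, -0.0, 0.035, 0.0, 0.0, 0.0]
[334.8124536  224.50031086]
[335.64682232 277.01357771]
```

View pics/w3c.png

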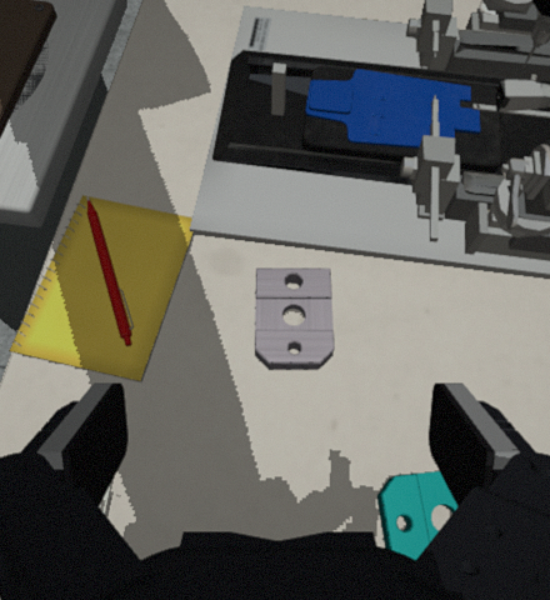

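The holes appear at (334,225) and (335,278), within 1 px of the prediction, so I'll go in and grip.

Call:
{"fn": "apply_moves", "kwargs": {"moves": [[[-0.0135,0.003,0.034,0.25,0,0.1,-1],[-0.0135,0.003,0.034,0.25,0,0.1,-1],[-0.0135,0.003,0.034,0.25,0,0.1,-1],[-0.0135,0.003,0.034,0.25,0,0.1,-1],[0,0,0.02,0,0,0,-1],[0,0,0,0,0,0,-1]]]}}

```text
time: 6.25
eef_pos: [0.3844, -0.2546, 0.0168]
tcp_rot: [0.618, 0.698, 0.231, -0.28]
contact_force: [0.1, 0.7, -0.1]
opening: 0.996
```

Run:
```python
from plan import *
A,s=cur();print(A.round(3),s['time'])
T=se(M(98,40),[.392,-.232,.005]); go(T)
```

```text
[[-0.08   0.991 -0.105  0.384]
 [ 0.732  0.13   0.668 -0.255]
 [ 0.676 -0.023 -0.736  0.017]
 [ 0.     0.     0.     1.   ]] 6.25
dist 0.027 ang 2.9 rows 1: [0.008, 0.0108, 0.023, -0.67, -2.57, -1.26]
```

Call:
{"fn": "apply_moves", "kwargs": {"moves": [[[0.008,0.011,0.012,-0.7,-2.6,-1.3,-1],[0,0,0.011,0,0,0,-1],[0,0,0,0,0,0,-1]]]}}

```text
time: 6.55
eef_pos: [0.393, -0.2335, 0.0052]
tcp_rot: [0.617, 0.71, 0.224, -0.256]
contact_force: [0.2, -0.5, 0.6]
opening: 1.002
```

Run:
```python
from plan import *
A,s=cur();print(A.round(3),s['time'],s['contact_force'])
T=se(M(98,40),[.392,-.232,.005]); go(T)
```

```text
[[-0.108  0.99  -0.088  0.393]
 [ 0.761  0.139  0.634 -0.234]
 [ 0.64   0.001 -0.768  0.005]
 [ 0.     0.     0.     1.   ]] 6.55 [ 0.22759792 -0.5108052   0.64102045]
dist 0.002 ang 0.2 rows 1: [0.0012, -0.0007, 0.0012, 0.06, 0.21, 0.06]
```

Close and lift straight up a little.

Call:
{"fn": "apply_moves", "kwargs": {"moves": [[[0,0,0,0,0,0,1],[0,0,0,0,0,0,1],[0,0,0,0,0,0,1],[0,0,0,0,0,0,1],[0,0,0,0,0,0,1],[0,0,0,0,0,0,1]]], "force": 60}}

```text
time: 7.15
eef_pos: [0.3941, -0.2385, 0.0073]
tcp_rot: [0.618, 0.71, 0.223, -0.254]
contact_force: [-0.1, -0.0, -0.9]
opening: 0.005
```

Run:
```python
from plan import *
A,s=cur();print(A.round(3),s['time'],s['contact_force'],s['opening'],s['opening']*85)
l=go(se(A[:3,:3],A[:3,3]+[0,0,.05]))
b=go(se(M(98,40),[.41,-.31,.16]),l); t=go(se(M(92,-50),[.415,-.31,.12]),b)
```

```text
[[-0.108  0.991 -0.084  0.394]
 [ 0.764  0.137  0.63  -0.238]
 [ 0.636  0.003 -0.772  0.007]
 [ 0.     0.     0.     1.   ]] 7.15 [-0.12274817 -0.03372332 -0.86906514] 0.005174372343343011 0.43982164918415595
dist 0.050 ang 0.0 rows 2: [0.0159, 0.0001, -0.0193, -0.0, -0.0, 0.0]
dist 0.126 ang 0.6 rows 3: [0.0031, 0.002, -0.0419, 0.08, 0.17, 0.0]
dist 0.040 ang 90.2 rows 12: [0.0, 0.0005, 0.0037, 0.05, -7.49, 0.55]
```

The jaws shut completely without holding the plate, so I'll look.

Run:
```python
from plan import *
im,c=snap('wrist','w4.png'); i2,c2=snap('scene','s4.png')
w=np.zeros((480,800,3),np.uint8); w[:, :480]=im[:,80:560]; w[:320,480:]=cv2.resize(i2[250:330,300:380],(320,320),interpolation=cv2.INTER_CUBIC)
cv2.imwrite('pics/w4c.png',w[:,:,::-1])
```

View pics/w4c.png

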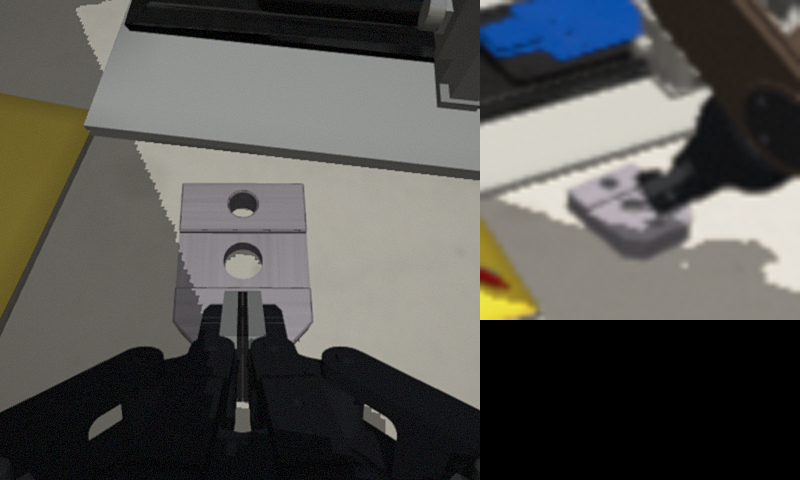

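Run:
```python
from plan import *
im,c=load('w4.png')
for n,u,v in [('big',323,204),('TL',262,183),('TR',384,183),('chan',323,232)]:
    print(n,[onz(c,u,v,z).round(4).tolist() for z in(.018,.03)])
A,s=cur();print('tcp px',proj(c,A[:3,3]),A[:3,3])
```

```text
big [[0.3883, -0.2048, 0.018], [0.3892, -0.2115, 0.03]]
TL [[0.357, -0.1974, 0.018], [0.36, -0.2045, 0.03]]
TR [[0.4165, -0.189, 0.018], [0.4154, -0.1967, 0.03]]
chan [[0.3904, -0.2196, 0.018], [0.3911, -0.2252, 0.03]]
tcp px [325.26953387 278.45515504] [ 0.39410066 -0.23837858  0.00724561]
```

Run:
```python
from plan import *
im,c=load('w4.png');A,s=cur()
for x in(-.011,0,.011):
  for k in(0,.005,.01,.015,.02): 
    W=A@[x,0,-k,1]; print(x,k,proj(c,W[:3]).round(0),W[2].round(4))
```

```text
-0.011 0 [325. 300.] 0.0002
-0.011 0.005 [325. 304.] 0.0041
-0.011 0.01 [325. 309.] 0.008
-0.011 0.015 [325. 314.] 0.0118
-0.011 0.02 [325. 319.] 0.0157
0 0 [325. 278.] 0.0072
0 0.005 [325. 282.] 0.0111
0 0.01 [325. 286.] 0.015
0 0.015 [325. 291.] 0.0188
0 0.02 [326. 295.] 0.0227
0.011 0 [325. 256.] 0.0142
0.011 0.005 [325. 260.] 0.0181
0.011 0.01 [325. 263.] 0.022
0.011 0.015 [326. 267.] 0.0258
0.011 0.02 [326. 271.] 0.0297
```

Run:
```python
from plan import *
im,c=load('w4.png');i2,c2=load('s4.png');A,s=cur()
o1,d1=ray(c,323,292)
d1/=np.linalg.norm(d1)
for z in (0,.007,.018,.025,.03,.04,.05): 
    W=onz(c,323,292,z); print(z,W.round(4),'scene px',proj(c2,W).round(1),'tool',(np.linalg.inv(A)@np.r_[W,1])[:3].round(4))
print('tcp scene',proj(c2,A[:3,3]))
cv2.imwrite('pics/w5c.png',np.hstack([cv2.resize(i2[270:320,310:370],(720,600),interpolation=cv2.INTER_CUBIC)])[:,:,::-1])
```

```text
0 [ 0.3937 -0.2429  0.    ] scene px [338.8 307.4] tool [-0.008  -0.0011  0.0028]
0.007 [ 0.3939 -0.245   0.007 ] scene px [339.4 305.8] tool [-0.0052 -0.0011 -0.004 ]
0.018 [ 0.3944 -0.2483  0.018 ] scene px [340.2 303.2] tool [-0.0008 -0.0011 -0.0146]
0.025 [ 0.3946 -0.2504  0.025 ] scene px [340.8 301.5] tool [ 0.002  -0.0011 -0.0213]
0.03 [ 0.3948 -0.2519  0.03  ] scene px [341.2 300.3] tool [ 0.0041 -0.0011 -0.0261]
0.04 [ 0.3952 -0.2549  0.04  ] scene px [342. 298.] tool [ 0.0081 -0.0011 -0.0358]
0.05 [ 0.3956 -0.2579  0.05  ] scene px [342.8 295.5] tool [ 0.0121 -0.0011 -0.0454]
tcp scene [338.25780128 304.39450646]
```

View pics/w5c.png

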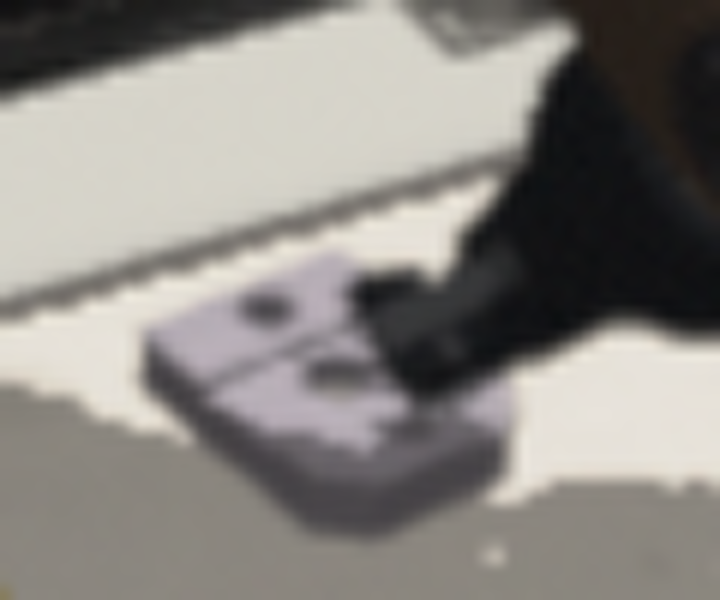

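The plate has not moved, but the fingers shut above it: in both views the tips lie well behind the reported TCP. I'll back off and measure the tip offset in free air.

Call:
{"fn": "apply_moves", "kwargs": {"moves": [[[0,0,-0.03,0,0,0,1],[0,0,-0.03,0,0,0,1],[0,0,-0.01,0,0,0,1],[0,0,0,0,0,0,1]]]}}

```text
time: 7.65
eef_pos: [0.3992, -0.2818, 0.0615]
tcp_rot: [0.617, 0.709, 0.224, -0.256]
contact_force: [-0.3, 0.2, -0.7]
opening: -0.004
```

Run:
```python
from plan import *
A,s=cur();print(A.round(4),s['opening'])
im,c=snap('wrist','w6.png');i2,c2=snap('side','d6.png');i3,c3=snap('scene','s6.png')
print('tcp px',[proj(k,A[:3,3]).round(1) for k in (c,c2,c3)])
u,v=proj(c3,A[:3,3]).astype(int)
w=np.zeros((480,800,3),np.uint8); w[:400,:400]=im[80:480,120:520]; w[:400,400:]=cv2.resize(i3[v-30:v+20,u-20:u+30],(400,400),interpolation=cv2.INTER_CUBIC); print(u,v)
cv2.imwrite('pics/w6c.png',w[:,:,::-1])
```

```text
[[-0.1065  0.9905 -0.0873  0.3992]
 [ 0.7615  0.1377  0.6334 -0.2818]
 [ 0.6394  0.001  -0.7689  0.0615]
 [ 0.      0.      0.      1.    ]] -0.004074195647405876
tcp px [array([325.3, 278.7]), array([360.2, 218.1]), array([348.6, 296.4])]
348 296
```

View pics/w6c.png

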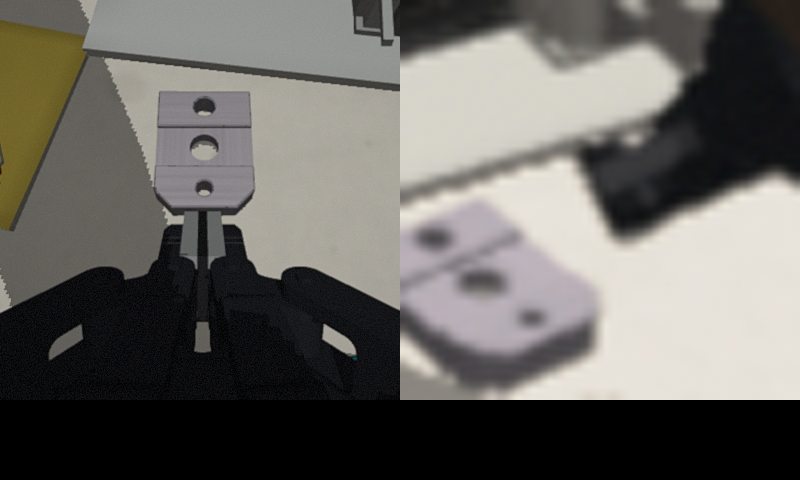

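Run:
```python
from plan import *
im,c=load('w6.png');i3,c3=load('s6.png');A,s=cur();Ai=np.linalg.inv(A)
def tri(a,b):
    o1,d1=a;o2,d2=b; k=np.linalg.lstsq(np.c_[d1,-d2],o2-o1,rcond=None)[0]; p,q=o1+k[0]*d1,o2+k[1]*d2
    return (Ai@np.r_[(p+q)/2,1])[:3].round(4),np.linalg.norm(p-q).round(4)
for w in ((323,290),(304,290),(343,290)): print(w,tri(ray(c,*w),ray(c3,351.1,285.4)))
# tool-plane check: scene rays of tip corners onto the plane tool y=0
for u in((351.1,285.4),(353.6,290.7),(356.1,296)):
    o,d=ray(c3,*u); k=-((o-A[:3,3])@A[:3,1])/(d@A[:3,1]); print(u,(Ai@np.r_[o+k*d,1])[:3].round(4))
for k in(0,.01,.02,.03,.04):
    print(k,[proj(c3,(A@[x,0,-k,1])[:3]).round(1) for x in(-.011,.011)],[proj(c,(A@[x,0,-k,1])[:3]).round(1) for x in(-.011,.011)])
```

```text
(323, 290) (array([ 0.0156, -0.0028, -0.0483]), np.float64(0.0072))
(304, 290) (array([ 0.0162, -0.008 , -0.0537]), np.float64(0.0032))
(343, 290) (array([ 0.0151,  0.003 , -0.0426]), np.float64(0.0117))
(351.1, 285.4) [ 0.0193  0.     -0.0394]
(353.6, 290.7) [ 0.0038  0.     -0.0387]
(356.1, 296) [-0.0116  0.     -0.0379]
0 [array([349.7, 300.2]), array([346. , 292.9])] [array([323.8, 296.6]), array([323.9, 253.2])]
0.01 [array([351.3, 299. ]), array([347.7, 291.7])] [array([323.9, 305.3]), array([324., 260.])]
0.02 [array([353. , 297.9]), array([349.3, 290.5])] [array([324., 315.]), array([324.1, 267.5])]
0.03 [array([354.7, 296.7]), array([350.9, 289.3])] [array([324.1, 325.8]), array([324.3, 275.9])]
0.04 [array([356.4, 295.6]), array([352.6, 288.1])] [array([324.2, 337.9]), array([324.4, 285.3])]
```

Both views agree: the tips lie about 40 mm behind the reported TCP. That explains the shut-in-air miss, so I'll use my measured tip offset (about 42 mm shut, 47 mm at a 60 mm opening), approach gently and watch the force. Re-planning with it.

```bash
cat >> plan.py <<'E'
def tipT(tip,psi,th,k=.047):  # TCP pose that puts the finger tips (60 mm open) at tip
    m=M(psi,th); return se(m,np.array(tip)+k*m[:,2])
E
python3 - <<'E'
from plan import *
q=ctrl.get_state()['qpos']
u=lambda ps:np.array([np.cos(np.radians(ps)),np.sin(np.radians(ps)),0])
c=np.array([.392,-.2323,0])
W=[('G1',list(c-.003*u(98)+[0,0,.009]),98,40),('lift',[.40,-.30,.18],98,40),('turned',[.415,-.33,.12],92,-50),('stand',[.415,-.33,.03],92,-50),('v',[.42,-.33,.25],92,0),('G2',[.415,-.33,.035],92,40),('G2up',[.415,-.31,.3],92,40),('c3',[.42,.25,.4],92,-50),('seat',[.379,.30,.03],92,-50)]
for n,x,ps,th in W:
    T=tipT(x,ps,th); q,e=ik(T[:3,3],T[:3,:3],P,q); print(n,T[:3,3].round(3),q.round(2),'err %.4f'%e)
T=tipT(c-.003*u(98)+[0,0,.016],98,40); a=T.copy(); 
go(T)
E
```

```text
G1 [ 0.388 -0.205 -0.027] [-0.93  0.46  1.96  0.32  1.36 -1.24] err 0.0000
lift [ 0.396 -0.27   0.144] [-0.98  0.28  1.81  0.28  1.69 -1.18] err 0.0000
turned [ 0.416 -0.366  0.09 ] [-0.58  0.05  2.28 -1.32  0.7   0.41] err 0.0000
stand [ 0.416 -0.366 -0.   ] [-0.58  0.26  2.27 -1.53  0.68  0.7 ] err 0.0190
v [ 0.42  -0.33   0.203] [-0.86 -0.03  1.91  0.    1.26 -0.89] err 0.0000
G2 [ 0.414 -0.3   -0.001] [-1.01  0.53  1.78  0.33  1.46 -1.19] err 0.0000
G2up [ 0.414 -0.28   0.264] [-1.    0.18  1.7   0.35  1.87 -1.03] err 0.0000
c3 [0.421 0.214 0.37 ] [ 0.64  0.07  1.69 -0.72  1.88  0.56] err 0.0000
seat [ 0.38   0.264 -0.   ] [ 0.75  0.54  1.85 -0.62  1.44  1.03] err 0.0000
dist 0.110 ang 0.1 rows 3: [0.002, 0.0001, 0.0365, -0.0, 0.01, -0.02]
```

Run:
```python
from plan import *
q0=np.array([-.58,.05,2.28,-1.32,.7,.41])
for x in(.415,.45):
 for y in (-.33,-.31):
  for ps in (92,105,115,125):
   for th in(-50,-45):
    o=[]
    for z in(.025,.12):
        T=tipT([x,y,z],ps,th); q,e=ik(T[:3,3],T[:3,:3],P,q0); o+=[q[[2,3,4,5]].round(2).tolist(),round(float(e),3)]
    T=tipT([x,y,.035],ps,th+90); q,e=ik(T[:3,3],T[:3,:3],P,[-1,.5,1.8,.3,1.5,-1.2]); o+=[q.round(2).tolist(),round(float(e),3)]
    if max(o[1],o[3],o[5])<.001: print(x,y,ps,th,o)
```

```text
0.415 -0.33 92 -45 [[2.27, -1.44, 0.61, 0.6], 0.0, [2.27, -1.15, 0.67, 0.24], 0.0, [-1.03, 0.58, 1.75, 0.35, 1.54, -1.21], 0.0]
0.415 -0.31 92 -45 [[2.28, -1.42, 0.63, 0.62], 0.0, [2.28, -1.14, 0.7, 0.26], 0.0, [-1.01, 0.55, 1.79, 0.36, 1.52, -1.2], 0.0]
0.45 -0.33 92 -50 [[2.2, -1.52, 0.7, 0.72], 0.0, [2.2, -1.29, 0.73, 0.41], 0.0, [-0.97, 0.57, 1.72, 0.35, 1.47, -1.15], 0.0]
0.45 -0.33 92 -45 [[2.19, -1.39, 0.64, 0.58], 0.0, [2.19, -1.14, 0.7, 0.26], 0.0, [-0.98, 0.62, 1.69, 0.38, 1.55, -1.17], 0.0]
0.45 -0.31 92 -50 [[2.21, -1.5, 0.72, 0.73], 0.0, [2.22, -1.27, 0.76, 0.43], 0.0, [-0.95, 0.55, 1.76, 0.37, 1.45, -1.15], 0.0]
0.45 -0.31 92 -45 [[2.21, -1.37, 0.66, 0.59], 0.0, [2.2, -1.13, 0.73, 0.28], 0.0, [-0.96, 0.59, 1.72, 0.39, 1.53, -1.16], 0.0]
```

Call:
{"fn": "apply_moves", "kwargs": {"moves": [[[0.002,0,0.005,0,0,0,-1],[0.002,0,0,0,0,0,-1],[0,0,0,0,0,0,-1],[0,0,0,0,0,0,-1],[0,0,0.035,0,0,0,-1],[0,0,0.035,0,0,0,-1],[0,0,0.02,0,0,0,-1],[0,0,0,0,0,0,-1]]]}}

```text
time: 8.6
eef_pos: [0.3878, -0.2109, -0.0144]
tcp_rot: [0.616, 0.709, 0.224, -0.26]
contact_force: [-0.4, 0.8, -0.2]
opening: 0.996
```

Run:
```python
from plan import *
A,s=cur();print(A.round(3),s['time'],s['contact_force'],s['opening'])
u=np.array([np.cos(np.radians(98)),np.sin(np.radians(98)),0]); c=np.array([.392,-.2323,0])
go(tipT(c-.003*u+[0,0,.012],98,40))
```

```text
[[-0.105  0.99  -0.092  0.388]
 [ 0.757  0.139  0.638 -0.211]
 [ 0.645 -0.003 -0.764 -0.014]
 [ 0.     0.     0.     1.   ]] 8.6 [-0.42714053  0.82320752 -0.16046376] 0.9958629367604661
dist 0.011 ang 0.2 rows 1: [-0.0021, 0.0012, 0.0108, -0.12, -0.14, -0.09]
```

Run:
```python
from plan import *
u=np.array([np.cos(np.radians(98)),np.sin(np.radians(98)),0]); c=np.array([.392,-.2323,0])
a=go(tipT(c-.003*u+[0,0,.012],98,45)); go(tipT(c-.003*u+[0,0,.008],98,45),a)
```

```text
dist 0.011 ang 4.9 rows 1: [0.002, 0.0012, 0.0107, -0.12, 4.86, -0.09]
dist 0.004 ang 0.0 rows 1: [-0.0028, 0.0, 0.0028, -0.0, 0.0, -0.0]
```

Call:
{"fn": "apply_moves", "kwargs": {"moves": [[[0.002,0.001,0.011,-0.1,4.9,-0.1,-1],[0,0,0,0,0,0,-1],[-0.0015,0,0.0015,0,0,0,-1],[-0.0015,0,0.0015,0,0,0,-1],[0,0,0,0,0,0,-1]]]}}

```text
time: 9.1
eef_pos: [0.39, -0.2064, -0.023]
tcp_rot: [0.606, 0.699, 0.25, -0.286]
contact_force: [-0.2, -0.4, 0.0]
opening: 0.999
```

Run:
```python
from plan import *
A,s=cur();print(A.round(3),s['time'],s['contact_force'],s['opening'])
u=np.array([np.cos(np.radians(98)),np.sin(np.radians(98)),0]); c=np.array([.392,-.2323,0])
print((A@[0,0,-.047,1]).round(4)); go(tipT(c-.003*u+[0,0,.008],98,45))
```

```text
[[-0.102  0.99  -0.096  0.39 ]
 [ 0.704  0.14   0.696 -0.206]
 [ 0.703  0.003 -0.712 -0.023]
 [ 0.     0.     0.     1.   ]] 9.1 [-0.20716795 -0.41674509  0.04590591] 0.9986516978426587
[ 0.3945 -0.2391  0.0104  1.    ]
dist 0.005 ang 0.4 rows 1: [0.0015, -0.0016, 0.0046, 0.12, 0.36, 0.15]
```

Call:
{"fn": "apply_moves", "kwargs": {"moves": [[[0.0,-0.0015,0.002,0,0,0,1],[0,0,0,0,0,0,1],[0,0,0,0,0,0,1],[0,0,0,0,0,0,1]]], "force": 70}}

```text
time: 9.5
eef_pos: [0.3892, -0.2068, -0.023]
tcp_rot: [0.607, 0.7, 0.249, -0.283]
contact_force: [-0.6, 0.4, -1.5]
opening: 0.684
```

Run:
```python
from plan import *
A,s=cur();print(A.round(3),s['time'],s['contact_force'],s['opening']*85)
np.save('grip1.npy',A)
l=go(se(A[:3,:3],A[:3,3]+[0,0,.03]))
b=go(tipT([.42,-.30,.14],98,45),l); t=go(tipT([.43,-.32,.14],92,-45),b)
```

```text
[[-0.103  0.99  -0.093  0.389]
 [ 0.708  0.139  0.693 -0.207]
 [ 0.699  0.005 -0.715 -0.023]
 [ 0.     0.     0.     1.   ]] 9.5 [-0.63322545  0.40636371 -1.49504043] 58.126380314589696
dist 0.030 ang 0.0 rows 1: [0.021, 0.0002, -0.0215, -0.0, -0.0, 0.0]
dist 0.119 ang 0.7 rows 3: [0.0083, 0.006, -0.0385, 0.07, 0.22, 0.07]
dist 0.088 ang 90.2 rows 12: [-0.0081, 0.0006, -0.0005, 0.0, -7.49, 0.56]
```

Gripped (opening about 58 mm). Lifting, then turning.

Call:
{"fn": "apply_moves", "kwargs": {"moves": [[[0.01,0,-0.011,0,0,0,1],[0.014,0,-0.014,0,0,0,1],[0.008,0.006,-0.038,0,0.2,0,1],[0.008,0.006,-0.038,0,0.2,0,1],[0.008,0.006,-0.038,0,0.2,0,1],[0.008,0.006,-0.03,0,0.2,0,1],[0,0,0,0,0,0,1]]]}}

```text
time: 10.2
eef_pos: [0.4221, -0.2809, 0.1444]
tcp_rot: [0.604, 0.697, 0.253, -0.291]
contact_force: [0.4, 0.1, -1.0]
opening: 0.681
```

Run:
```python
from plan import *
A,s=cur();print(A.round(3),s['time'],s['contact_force'],s['opening']*85,(A@[0,0,-.047,1])[:3].round(3))
G=np.load('grip1.npy'); t=tipT([.435,-.32,.13],92,-45); go(t)
x=(A@np.linalg.inv(G)@np.array([.392,-.2323,.009,1]))[:3]; print('plate centre now',x)
```

```text
[[-0.1    0.99  -0.1    0.422]
 [ 0.696  0.141  0.705 -0.281]
 [ 0.712  0.001 -0.703  0.144]
 [ 0.     0.     0.     1.   ]] 10.2 [ 0.42158006  0.13923394 -1.04332739] 57.87210085944836 [ 0.427 -0.314  0.177]
dist 0.088 ang 90.5 rows 12: [-0.0071, 0.0007, 0.0039, 0.0, -7.52, 0.57]
plate centre now [ 0.42517024 -0.30689884  0.17597653]
```

Call:
{"fn": "apply_moves", "kwargs": {"moves": [[[-0.007,0.0007,0.002,0,-7.5,0.6,1],[-0.007,0.0007,0.002,0,-7.5,0.6,1],[-0.007,0.0007,0.002,0,-7.5,0.6,1],[-0.007,0.0007,0.002,0,-7.5,0.6,1],[-0.007,0.0007,0.002,0,-7.5,0.6,1],[-0.007,0.0007,0.002,0,-7.5,0.6,1],[-0.007,0.0007,0.002,0,-7.5,0.6,1],[-0.007,0.0007,0.002,0,-7.5,0.6,1],[-0.007,0.0007,0.002,0,-7.5,0.6,1],[-0.007,0.0007,0.002,0,-7.5,0.6,1],[-0.007,0.0007,0.002,0,-7.5,0.6,1],[-0.007,0.0007,0.002,0,-7.5,0.6,1]]]}}

```text
time: 11.4
eef_pos: [0.4198, -0.3401, 0.0988]
tcp_rot: [0.642, 0.665, -0.272, 0.267]
contact_force: [-0.1, -0.6, -1.3]
opening: 0.682
```

```bash
cat > st.py <<'E'
from plan import *
def held(g,C,psi0):  # plate pose now from grip record g: plate pose at grip C(4x4)
    A,s=cur(); G=np.load(g); return A@np.linalg.inv(G)@C,A,s
C1=se(Rm('z',np.radians(98)),[.392,-.2323,.009])
E
python3 - <<'E'
from st import *
Pl,A,s=held('grip1.npy',C1,98)
print(A.round(3),s['qpos'].round(2),s['time'],s['contact_force'].round(1),s['opening']*85);print('plate',Pl.round(3))
im,c=snap('wrist','w7.png'); cv2.imwrite('pics/w7c.png',im[100:480,100:540,::-1])
E
```

```text
[[-0.033  0.999  0.006  0.42 ]
 [ 0.709  0.028 -0.705 -0.34 ]
 [-0.705 -0.019 -0.709  0.099]
 [ 0.     0.     0.     1.   ]] [-0.55  0.    2.26 -1.1   0.74  0.21] 11.4 [-0.1 -0.6 -1.3] 57.95313103906122
plate [[-0.019 -1.    -0.022  0.419]
 [ 0.014 -0.022  1.    -0.309]
 [-1.     0.019  0.015  0.125]
 [ 0.     0.     0.     1.   ]]
```

View pics/w7c.png

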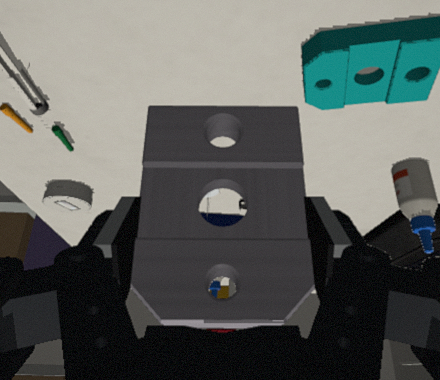

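Plate held firmly with its +x end down: big hole at crop (223,130), small hole at (221,288). Checking the slip against the prediction, then lowering.

```bash
cat >> st.py <<'E'
def upright(c,psi):
    z=np.array([np.cos(np.radians(psi)),np.sin(np.radians(psi)),0]);x=np.array([0,0,-1.]); return se(np.c_[x,np.cross(z,x),z],c)
def flat2(c,psi): # dish up, plate +x along psi
    x=np.array([np.cos(np.radians(psi)),np.sin(np.radians(psi)),0]);z=np.array([0,0,-1.]); return se(np.c_[x,np.cross(z,x),z],c)
E
python3 - <<'E'
from st import *
Pl,A,s=held('grip1.npy',C1,98); im,c=load('w7.png')
for h in ([.028,0,.009],[-.028,0,.009],[.04,.03,.009],[.04,-.03,.009]): print(h,proj(c,(Pl@[*h,1])[:3]).round(1))
K=np.linalg.inv(A)@Pl
t1=upright([.428,-.325,.06],92)@np.linalg.inv(K); t2=upright([.428,-.325,.042],92)@np.linalg.inv(K)
go(t1); go(t2,t1)
for t in(t1,t2): print(ik(t[:3,3],t[:3,:3],P,s['qpos']))
T=np.array(c['cam_to_world']); cam=np.linalg.inv(A)@T; print('cam at stand',(t2@cam)[:3,3])
E
```

```text
[0.028, 0, 0.009] [318.4 217.2]
[-0.028, 0, 0.009] [318.2 366.7]
[0.04, 0.03, 0.009] [243.  191.5]
[0.04, -0.03, 0.009] [393.8 191.8]
dist 0.065 ang 1.7 rows 2: [0.0147, 0.0063, 0.0282, -0.71, -0.44, 0.22]
dist 0.018 ang 0.0 rows 1: [0.0129, -0.0, 0.0126, 0.0, 0.0, 0.0]
(array([-0.57368843,  0.16620308,  2.25199242, -1.3138313 ,  0.64907545,
        0.46246304]), np.float64(8.070500515266279e-14))
(array([-0.57368843,  0.20853939,  2.25059442, -1.36688733,  0.63972048,
        0.52881823]), np.float64(3.903190466971812e-10))
cam at stand [ 0.42338123 -0.18315428  0.09725509]
```

```bash
cat >> st.py <<'E'
def pnp(c,obj,px):
    K=np.array(c['camera_matrix']); ok,r,t=cv2.solvePnP(np.array(obj,float),np.array(px,float),K,np.array([c['k1'],0,0,0.]),flags=cv2.SOLVEPNP_ITERATIVE if False else cv2.SOLVEPNP_SQPNP)
    e=cv2.projectPoints(np.array(obj,float),r,t,K,np.array([c['k1'],0,0,0.]))[0][:,0]-px
    T=np.array(c['cam_to_world'])@np.diag([1,-1,-1,1.])@se(cv2.Rodrigues(r)[0],t[:,0]); return T,np.abs(e).max()
E
python3 - <<'E'
from st import *
Pl,A,s=held('grip1.npy',C1,98); im,c=load('w7.png')
obj=[[.04,.03,.009],[.04,-.03,.009],[.028,0,.009],[-.028,0,.009],[.0135,.03,.009],[.0135,-.03,.009],[-.0135,.03,.009],[-.0135,-.03,.009]]
px=[[248,207],[402,207],[323,230],[321,388],[243,266],[403,263],[234,338],[411,340]]
T,e=pnp(c,obj,px); print(T.round(3),e); D=R.from_matrix(Pl[:3,:3].T@T[:3,:3]).as_rotvec(degrees=True); print('diff deg',D.round(1),'shift',(np.linalg.inv(Pl)@T)[:3,3].round(4))
K=np.linalg.inv(A)@T; np.save('K1.npy',K)
t1=upright([.428,-.325,.055],92)@np.linalg.inv(K);go(t1); print(ik(t1[:3,3],t1[:3,:3],P,s['qpos']))
E
```

```text
[[-0.003 -0.997 -0.074  0.419]
 [ 0.024 -0.074  0.997 -0.309]
 [-1.     0.002  0.025  0.126]
 [ 0.     0.     0.     1.   ]] 3.267233786432371
diff deg [-3.  -0.5 -1.2] shift [-0.0049 -0.0018 -0.0027]
dist 0.073 ang 2.7 rows 2: [0.0191, 0.0047, 0.0307, 0.76, -0.68, 0.86]
(array([-0.55242889,  0.20931087,  2.23119698, -1.303257  ,  0.70628492,
        0.504175  ]), np.float64(2.886546266906567e-13))
```

Run:
```python
from st import *
A,s=cur(); K=np.load('K1.npy')
t=upright([.428,-.325,.047],94)@np.linalg.inv(K);go(t); print(t[:3,3].round(3))
```

```text
dist 0.081 ang 1.4 rows 2: [0.0219, 0.0052, 0.0335, 0.05, -0.7, 0.16]
[ 0.427 -0.355  0.017]
```

Call:
{"fn": "apply_moves", "kwargs": {"moves": [[[0.011,0.0026,0.017,0,-0.3,0.1,1],[0.011,0.0026,0.017,0,-0.3,0.1,1],[0.011,0,0.016,0,0,0,1],[0.009,0,0.009,0,0,0,1],[0,0,0,0,0,0,1]]]}}

```text
time: 11.95
eef_pos: [0.4157, -0.3433, 0.0147]
tcp_rot: [0.64, 0.669, -0.274, 0.261]
contact_force: [1.6, 0.1, 1.9]
opening: 0.685
```

Run:
```python
from st import *
A,s=cur(); K=np.load('K1.npy'); print((A@K).round(3),A[:3,:3].round(3),s['contact_force'].round(1),s['qpos'].round(2))
t=upright([.428,-.325,.041],94)@np.linalg.inv(K);go(t)
```

```text
[[-0.014 -0.997 -0.076  0.417]
 [ 0.03  -0.076  0.997 -0.315]
 [-0.999  0.011  0.031  0.046]
 [ 0.     0.     0.     1.   ]] [[-0.045  0.999 -0.002]
 [ 0.713  0.03  -0.701]
 [-0.7   -0.033 -0.713]] [1.6 0.1 1.9] [-0.56  0.19  2.27 -1.3   0.66  0.47]
dist 0.016 ang 1.9 rows 1: [-0.0058, 0.011, 0.0106, -0.23, -1.74, 0.81]
```

Call:
{"fn": "apply_moves", "kwargs": {"moves": [[[0,0,0,0,-1.7,0.5,1],[0.0014,0,0.0014,0,0,0,1],[0.0014,0,0.0014,0,0,0,1],[0,0,0,0,0,0,1]]]}}

```text
time: 12.35
eef_pos: [0.4153, -0.3445, 0.0161]
tcp_rot: [0.639, 0.66, -0.285, 0.272]
contact_force: [0.3, -0.2, -1.5]
opening: 0.683
```

Run:
```python
from st import *
A,s=cur(); K=np.load('K1.npy'); print((A@K).round(4),s['contact_force'].round(1))
```

```text
[[-0.0084 -0.9977 -0.0671  0.4168]
 [-0.0041 -0.067   0.9977 -0.3148]
 [-1.      0.0087 -0.0035  0.0463]
 [ 0.      0.      0.      1.    ]] [ 0.3 -0.2 -1.5]
```

Call:
{"fn": "apply_moves", "kwargs": {"moves": [[[0.003,0,0.003,0,0,0,1],[0.002,0,0.002,0,0,0,1],[0,0,0,0,0,0,1]]]}}

```text
time: 12.65
eef_pos: [0.4159, -0.3474, 0.0164]
tcp_rot: [0.639, 0.657, -0.289, 0.276]
contact_force: [-2.0, -0.5, -1.4]
opening: 0.682
```

Run:
```python
from st import *
A,s=cur(); K=np.load('K1.npy'); print((A@K).round(4),s['contact_force'].round(1))
```

```text
[[-0.0078 -0.998  -0.0629  0.4174]
 [-0.0153 -0.0628  0.9979 -0.3173]
 [-0.9999  0.0087 -0.0148  0.0462]
 [ 0.      0.      0.      1.    ]] [-2.  -0.5 -1.4]
```

Call:
{"fn": "apply_moves", "kwargs": {"moves": [[[0.005,0,0.005,0,0.6,0,1],[0.003,0,0.003,0,0,0,1]]]}}

```text
time: 12.85
eef_pos: [0.4172, -0.353, 0.0157]
tcp_rot: [0.64, 0.654, -0.293, 0.278]
contact_force: [-4.3, 7.6, 16.9]
opening: 0.683
```

Run:
```python
from st import *
A,s=cur(); K=np.load('K1.npy'); print((A@K).round(4),s['contact_force'].round(1),s['qpos'].round(3),s['wrist_torque'].round(2))
print(A.round(4))
```

```text
[[-0.0078 -0.9984 -0.0565  0.4189]
 [-0.0255 -0.0563  0.9981 -0.3227]
 [-0.9996  0.0093 -0.025   0.0451]
 [ 0.      0.      0.      1.    ]] [-4.3  7.6 16.9] [-0.554  0.22   2.26  -1.391  0.702  0.575] [-0.46  0.29 -0.42]
[[-0.0271  0.9996 -0.0121  0.4172]
 [ 0.6734  0.0093 -0.7393 -0.353 ]
 [-0.7388 -0.0282 -0.6733  0.0157]
 [ 0.      0.      0.      1.    ]]
```

Contact at 17 N: the plate is standing on the bench. Releasing and backing off.

Call:
{"fn": "apply_moves", "kwargs": {"moves": [[[-0.001,0,-0.001,0,0,0,1],[0,0,0,0,0,0,-1],[0,0,0,0,0,0,-1],[0,0,0,0,0,0,-1],[0,0,-0.02,0,0,0,-1],[0,0,-0.04,0,0,0,-1],[0,0,-0.04,0,0,0,-1],[0,0,-0.04,0,0,0,-1]]]}}

```text
time: 13.65
eef_pos: [0.4131, -0.2477, 0.1073]
tcp_rot: [0.642, 0.655, -0.296, 0.268]
contact_force: [0.1, -0.0, 0.5]
opening: 0.997
```

Run:
```python
from st import *
A,s=cur(); print(A.round(3),s['opening'],s['time'],s['contact_force'].round(1))
im,c=snap('wrist','w8.png'); i2,c2=snap('scene','s8.png')
w=np.zeros((480,800,3),np.uint8); w[:,:480]=im[:,80:560]; w[:320,480:]=cv2.resize(i2[270:350,310:390],(320,320),interpolation=cv2.INTER_CUBIC)
cv2.imwrite('pics/w8c.png',w[:,:,::-1])
```

```text
[[-0.032  0.999 -0.028  0.413]
 [ 0.682  0.001 -0.732 -0.248]
 [-0.731 -0.043 -0.681  0.107]
 [ 0.     0.     0.     1.   ]] 0.9972139174963647 13.65 [ 0.1 -0.   0.5]
```

View pics/w8c.png

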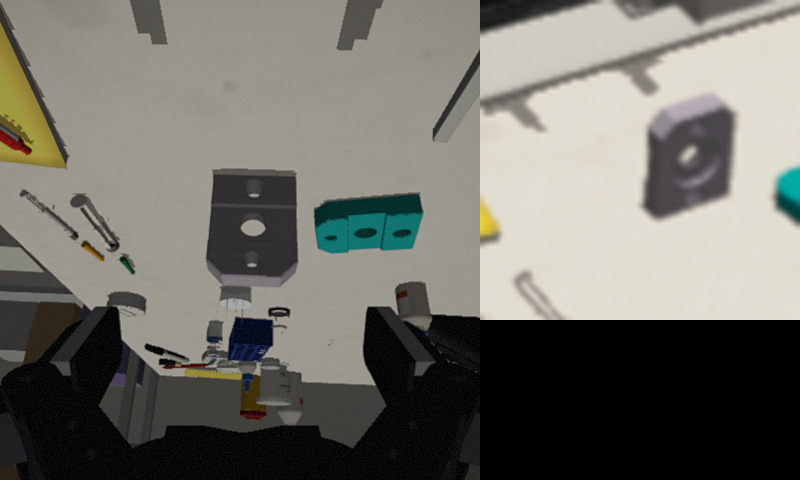

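It stands upright with the dish face toward −y. Computing its position.

Run:
```python
from st import *
im,c=load('w8.png')
l,r=onz(c,293,170,0),onz(c,376,172,0); print('bottom',l.round(4),r.round(4),np.linalg.norm(l-r),'yaw of face normal',np.degrees(np.arctan2(*(r-l)[[1,0]]))+90)
b,s_=onz(c,334,187,.012),onz(c,332,259,.068);print('big',b.round(4),'small',s_.round(4))
A,s=cur()
obj=[[.04,.03,.009],[.04,-.03,.009],[.028,0,.009],[-.028,0,.009],[.0135,.03,.009],[.0135,-.03,.009],[-.0135,.03,.009],[-.0135,-.03,.009]]
px=[[293,170],[376,172],[334,187],[332,259],[292,206],[377,207],[289,234],[378,236]]
T,e=pnp(c,obj,px);print(T.round(3),e)
# plan: up and over to the -Y side
```

```text
bottom [ 0.3864 -0.3086  0.    ] [ 0.4462 -0.3073  0.    ] 0.059825119584703115 yaw of face normal 91.22947593009512
big [ 0.4165 -0.3107  0.012 ] small [ 0.417 -0.312  0.068]
[[-0.012 -1.    -0.018  0.417]
 [ 0.017 -0.018  1.    -0.321]
 [-1.     0.012  0.017  0.039]
 [ 0.     0.     0.     1.   ]] 3.367945537408133
```

Run:
```python
from st import *
A,s=cur()
g=tipT([.4165,-.3086,.0316],91.3,45); np.save('g2.npy',g)
b=g.copy(); b[:3,3]-=.09*g[:3,2]
up=go(se(A[:3,:3],A[:3,3]+[0,.03,.13])); m=go(tipT([.4165,-.36,.23],91.3,0),up); b=go(b,m); go(g,b)
q=s['qpos']
for t in(up,m,b,g): q,e=ik(t[:3,3],t[:3,:3],P,q); print(q.round(2),e)
```

```text
dist 0.133 ang 0.0 rows 3: [-0.025, -0.0015, -0.0368, 0.0, 0.0, -0.0]
dist 0.154 ang 47.2 rows 6: [-0.0171, -0.0002, 0.0201, -0.38, 7.87, -0.01]
dist 0.123 ang 45.0 rows 6: [-0.0033, 0.0002, 0.0207, 0.0, 7.5, 0.0]
dist 0.090 ang 0.0 rows 3: [-0.0, -0.0, 0.03, -0.0, 0.0, 0.0]
[-0.26 -0.26  2.21 -0.9   1.15  0.1 ] 3.428729287845687e-14
[-0.9   0.02  1.9  -0.    1.22 -0.92] 9.948317050974103e-14
[-1.06  0.54  1.66  0.34  1.66 -1.18] 3.8810938333374694e-12
[-1.01  0.56  1.79  0.37  1.51 -1.19] 1.7621852381044546e-12
```

Call:
{"fn": "apply_moves", "kwargs": {"moves": [[[-0.025,-0.0015,-0.037,0,0,0,-1],[-0.025,-0.0015,-0.037,0,0,0,-1],[-0.025,-0.0015,-0.037,0,0,0,-1],[-0.017,0,0.02,-0.4,7.9,0,-1],[-0.017,0,0.02,-0.4,7.9,0,-1],[-0.017,0,0.02,-0.4,7.9,0,-1],[-0.017,0,0.02,-0.4,7.9,0,-1],[-0.017,0,0.02,-0.4,7.9,0,-1],[-0.017,0,0.02,-0.4,7.9,0,-1]]]}}

```text
time: 14.65
eef_pos: [0.4217, -0.3556, 0.1785]
tcp_rot: [0.691, 0.723, 0.011, -0.011]
contact_force: [1.2, 0.3, 0.0]
opening: 0.998
```

Run:
```python
from st import *
A,s=cur(); print(A.round(3))
g=np.load('g2.npy'); b=g.copy(); b[:3,3]-=.09*g[:3,2]; b=go(b)
```

```text
[[-0.045  0.999 -0.     0.422]
 [ 0.998  0.045  0.031 -0.356]
 [ 0.031  0.001 -1.     0.178]
 [ 0.     0.     0.     1.   ]]
dist 0.118 ang 43.2 rows 6: [-0.004, -0.0007, 0.0197, -0.08, 7.2, 0.21]
```

Call:
{"fn": "apply_moves", "kwargs": {"moves": [[[-0.006,-0.0007,0.0185,0,7.2,0.2,-1],[-0.006,-0.0007,0.0185,0,7.2,0.2,-1],[-0.006,-0.0007,0.0185,0,7.2,0.2,-1],[-0.006,-0.0007,0.0185,0,7.2,0.2,-1],[-0.005,-0.0007,0.0185,0,7.2,0.2,-1],[-0.005,-0.0007,0.0185,0,7.2,0.2,-1],[0,0,0,0,0,0,-1]]]}}

```text
time: 15.35
eef_pos: [0.4078, -0.3582, 0.048]
tcp_rot: [0.648, 0.646, 0.278, -0.291]
contact_force: [1.1, -0.1, -0.6]
opening: 0.998
```

Run:
```python
from st import *
A,s=cur(); print(A.round(3))
g=np.load('g2.npy'); b=g.copy(); b[:3,3]-=.06*g[:3,2]; b=go(b); go(g,b)
```

```text
[[ 0.01   1.    -0.015  0.408]
 [ 0.676  0.004  0.736 -0.358]
 [ 0.736 -0.018 -0.676  0.048]
 [ 0.     0.     0.     1.   ]]
dist 0.042 ang 2.8 rows 1: [0.0221, 0.0092, 0.0345, 0.05, -2.45, -1.46]
dist 0.060 ang 0.0 rows 2: [-0.0, -0.0, 0.03, -0.0, 0.0, 0.0]
```

Call:
{"fn": "apply_moves", "kwargs": {"moves": [[[0.013,0.006,0,0,-1.5,-0.8,-1],[0.009,0.003,0.005,0,-1,-0.7,-1],[0,0,0,0,0,0,-1]]]}}

```text
time: 15.65
eef_pos: [0.4171, -0.3386, 0.062]
tcp_rot: [0.647, 0.662, 0.266, -0.27]
contact_force: [-0.6, -0.5, 0.4]
opening: 1.004
```

Run:
```python
from st import *
A,s=cur(); print(A.round(3))
g=np.load('g2.npy'); go(g)
```

```text
[[-0.018  1.    -0.014  0.417]
 [ 0.713  0.023  0.701 -0.339]
 [ 0.701  0.002 -0.713  0.062]
 [ 0.     0.     0.     1.   ]]
dist 0.090 ang 0.5 rows 2: [0.0001, -0.0, 0.0449, 0.05, 0.23, 0.05]
```

Call:
{"fn": "apply_moves", "kwargs": {"moves": [[[0,0,0.03,0,0,0,-1],[0,0,0.03,0,0,0,-1],[0,0,0.025,0,0,0,-1],[0,0,0,0,0,0,-1]]]}}

```text
time: 16.05
eef_pos: [0.4212, -0.2806, 0.011]
tcp_rot: [0.646, 0.669, 0.26, -0.258]
contact_force: [0.4, 0.4, 0.1]
opening: 1.004
```

Run:
```python
from st import *
A,s=cur(); print(A.round(3),s['contact_force'].round(1))
g=np.load('g2.npy'); go(g)
im,c=snap('wrist','w9.png')
```

```text
[[-0.032  0.999 -0.009  0.421]
 [ 0.731  0.029  0.682 -0.281]
 [ 0.682  0.016 -0.731  0.011]
 [ 0.     0.     0.     1.   ]] [0.4 0.4 0.1]
dist 0.015 ang 2.2 rows 1: [-0.0046, -0.0055, 0.0129, 0.38, 2.0, 0.89]
```

Call:
{"fn": "apply_moves", "kwargs": {"moves": [[[-0.0046,-0.0055,0.013,0.4,2,0.9,-1],[0,0,0,0,0,0,-1]]]}}

```text
time: 16.3
eef_pos: [0.4184, -0.2802, 0.0029]
tcp_rot: [0.646, 0.663, 0.266, -0.269]
contact_force: [0.6, 0.8, 0.0]
opening: 0.999
```

Run:
```python
from st import *
A,s=cur(); print(A.round(3),s['contact_force'].round(1))
g=np.load('g2.npy'); go(g)
```

```text
[[-0.02   1.    -0.012  0.418]
 [ 0.713  0.023  0.701 -0.28 ]
 [ 0.701  0.005 -0.714  0.003]
 [ 0.     0.     0.     1.   ]] [0.6 0.8 0. ]
dist 0.007 ang 0.6 rows 1: [0.0003, -0.0025, 0.0066, 0.21, 0.52, 0.22]
```

Call:
{"fn": "apply_moves", "kwargs": {"moves": [[[0,-0.0025,0.007,0,0.5,0,-1],[0,0,0,0,0,0,1],[0,0,0,0,0,0,1],[0,0,0,0,0,0,1],[0,0,0,0,0,0,1]]], "force": 80}}

```text
time: 16.8
eef_pos: [0.4166, -0.2788, -0.0009]
tcp_rot: [0.646, 0.661, 0.269, -0.27]
contact_force: [-0.1, 0.3, -0.4]
opening: 0.691
```

Run:
```python
from st import *
A,s=cur(); print(A.round(4),s['contact_force'].round(1),s['opening']*85,s['time']); np.save('grip2.npy',A)
im,c=snap('wrist','w9.png'); 
l=go(se(A[:3,:3],A[:3,3]+[0,0,.25]))
```

```text
[[-1.970e-02  9.998e-01 -8.400e-03  4.166e-01]
 [ 7.093e-01  1.990e-02  7.047e-01 -2.788e-01]
 [ 7.047e-01  7.900e-03 -7.095e-01 -9.000e-04]
 [ 0.000e+00  0.000e+00  0.000e+00  1.000e+00]] [-0.1  0.3 -0.4] 58.72330538025611 16.8
dist 0.250 ang 0.0 rows 6: [0.0294, 0.0003, -0.0296, -0.0, -0.0, 0.0]
```

View pics/w9.png

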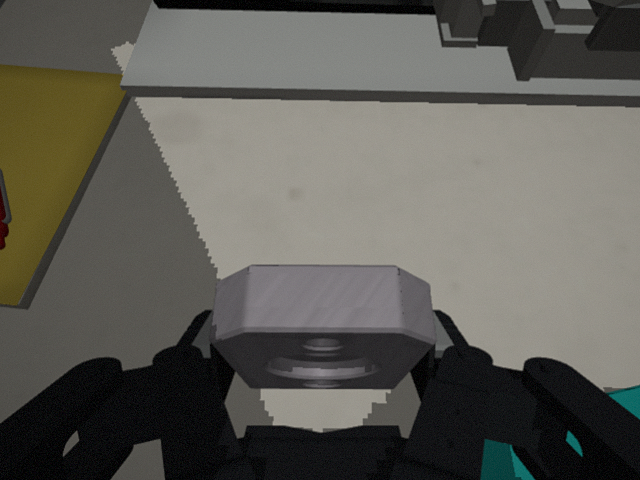

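The chamfered end is up and between the pads: far edge (250,266)–(398,266), near edge (247,332)–(399,332). That was the 12th and last picture, so from here I check by numbers. First, the in-hand pose from those corners.

Run:
```python
from st import *
im,c=load('w9.png'); G=np.load('grip2.npy')
for u,v,z in[(250,266,.08),(398,266,.08),(247,332,.08),(399,332,.08),(218,281,.069),(431,283,.069)]: print(onz(c,u,v,z).round(4))
T,e=pnp(c,[[-.04,.019,.009],[-.04,-.019,.009],[-.04,.019,-.009],[-.04,-.019,-.009],[-.029,.03,.009],[-.029,-.03,.009]],[(250,266),(398,266),(247,332),(399,332),(218,281),(431,283)]);print(T.round(4),e)
C2=upright([.4165,-.319,.040],91.14); K=np.linalg.inv(G)@C2; np.save('K2.npy',K); print('plate in tool',K.round(4))
```

```text
[ 0.3967 -0.3118  0.08  ]
[ 0.435  -0.3108  0.08  ]
[ 0.3978 -0.3292  0.08  ]
[ 0.4341 -0.3283  0.08  ]
[ 0.3859 -0.3114  0.069 ]
[ 0.4462 -0.3106  0.069 ]
[[ 0.0201 -0.9997 -0.0099  0.4166]
 [ 0.0068 -0.0098  0.9999 -0.3194]
 [-0.9998 -0.0202  0.0066  0.0391]
 [ 0.      0.      0.      1.    ]] 3.147761692273889
plate in tool [[-7.047e-01  5.600e-03  7.095e-01  3.000e-04]
 [-7.900e-03 -1.000e+00  0.000e+00 -6.000e-04]
 [ 7.095e-01 -5.600e-03  7.047e-01 -5.730e-02]
 [ 0.000e+00  0.000e+00  0.000e+00  1.000e+00]]
```

Call:
{"fn": "apply_moves", "kwargs": {"moves": [[[0.007,0,-0.007,0,0,0,1],[0.029,0,-0.029,0,0,0,1],[0.029,0,-0.029,0,0,0,1],[0.029,0,-0.029,0,0,0,1],[0.029,0,-0.029,0,0,0,1],[0.029,0,-0.029,0,0,0,1],[0.029,0,-0.029,0,0,0,1]]]}}

```text
time: 17.55
eef_pos: [0.4115, -0.2737, 0.2582]
tcp_rot: [0.646, 0.658, 0.269, -0.278]
contact_force: [0.6, -0.2, -2.6]
opening: 0.69
```

Run:
```python
from st import *
A,s=cur(); print(A.round(3),s['contact_force'].round(1),s['opening']*85)
a=go(tipT([.43,-.22,.44],91.3,0)); b=go(tipT([.44,0,.52],91.3,-20),a); d=go(tipT([.43,.2,.45],91.3,-45),b)
q=s['qpos']
for t in(a,b,d): q,e=ik(t[:3,3],t[:3,:3],P,q); print(t[:3,3].round(3),q.round(2),e)
```

```text
[[-0.012  1.    -0.018  0.412]
 [ 0.701  0.021  0.713 -0.274]
 [ 0.713 -0.004 -0.701  0.258]
 [ 0.     0.     0.     1.   ]] [ 0.6 -0.2 -2.6] 58.608907181233235
dist 0.146 ang 45.5 rows 6: [0.0185, 0.0032, -0.0166, -0.03, -7.58, -0.03]
dist 0.220 ang 20.0 rows 5: [0.0382, 0.003, -0.0222, 0.0, -4.0, 0.0]
dist 0.192 ang 25.0 rows 5: [0.0379, -0.0011, -0.0081, 0.0, -5.0, 0.0]
[ 0.43  -0.22   0.393] [-0.68 -0.23  1.75 -0.    1.62 -0.71] 3.853834900822377e-10
[ 0.44  -0.016  0.476] [-0.04 -0.3   1.7  -0.35  1.72 -0.12] 3.1110674889008325e-12
[0.431 0.167 0.417] [ 0.53 -0.03  1.68 -0.7   1.87  0.43] 9.458126202739622e-13
```

Call:
{"fn": "apply_moves", "kwargs": {"moves": [[[0.0185,0.003,-0.0166,0,-7.6,0,1],[0.0185,0.003,-0.0166,0,-7.6,0,1],[0.0185,0.003,-0.0166,0,-7.6,0,1],[0.0185,0.003,-0.0166,0,-7.6,0,1],[0.0185,0.003,-0.0166,0,-7.6,0,1],[0.0185,0.003,-0.0166,0,-7.6,0,1],[0,0,-0.04,0,0,0,1],[0,0,-0.03,0,0,0,1]]]}}

```text
time: 18.35
eef_pos: [0.4246, -0.2099, 0.4738]
tcp_rot: [0.7, 0.713, -0.012, 0.012]
contact_force: [-0.2, -0.0, -1.6]
opening: 0.687
```

Run:
```python
from st import *
A,s=cur(); print(A.round(3),s['contact_force'].round(1),s['opening']*85)
b=go(tipT([.44,0,.52],91.3,-20)); d=go(tipT([.43,.2,.45],91.3,-45),b)
```

```text
[[-0.018  1.     0.     0.425]
 [ 0.999  0.018 -0.035 -0.21 ]
 [-0.035 -0.    -0.999  0.474]
 [ 0.     0.     0.     1.   ]] [-0.2 -0.  -1.6] 58.4287072189246
dist 0.194 ang 18.0 rows 5: [0.0383, 0.0039, -0.0066, -0.01, -3.6, -0.05]
dist 0.192 ang 25.0 rows 5: [0.0379, -0.0011, -0.0081, 0.0, -5.0, 0.0]
```

Call:
{"fn": "apply_moves", "kwargs": {"moves": [[[0.04,0.003,-0.005,0,-3.6,0,1],[0.04,0.003,-0.005,0,-3.6,0,1],[0.04,0.003,-0.005,0,-3.6,0,1],[0.04,0.003,-0.005,0,-3.6,0,1],[0.04,0.003,-0.005,0,-3.6,0,1],[0.038,-0.001,-0.008,0,-5,0,1],[0.038,-0.001,-0.008,0,-5,0,1],[0.038,-0.001,-0.008,0,-5,0,1],[0.038,-0.001,-0.008,0,-5,0,1],[0.038,-0.001,-0.008,0,-5,0,1]]]}}

```text
time: 19.35
eef_pos: [0.4235, 0.184, 0.4135]
tcp_rot: [0.652, 0.648, -0.269, 0.288]
contact_force: [0.7, 0.3, -1.6]
opening: 0.692
```

Run:
```python
from st import *
A,s=cur(); K=np.load('K2.npy');Ki=np.linalg.inv(K); print(A.round(3),s['contact_force'].round(1),s['opening']*85)
seat=[.3788,.308]
a=go(flat2([*seat,.25],-88.2)@Ki); b=go(flat2([*seat,.06],-88.2)@Ki,a); q=s['qpos']
for t in(a,b): q,e=ik(t[:3,3],t[:3,:3],P,q); print(t[:3,3].round(3),q.round(2),e)
```

```text
[[ 0.017  1.     0.022  0.424]
 [ 0.69   0.005 -0.724  0.184]
 [-0.724  0.027 -0.689  0.413]
 [ 0.     0.     0.     1.   ]] [ 0.7  0.3 -1.6] 58.851484217313434
dist 0.224 ang 2.8 rows 5: [0.0408, -0.0089, 0.0162, -0.06, 0.24, -0.5]
dist 0.190 ang 0.0 rows 5: [0.027, 0.0, 0.0268, 0.0, -0.0, 0.0]
[0.381 0.267 0.21 ] [ 0.73  0.19  1.82 -0.58  1.68  0.8 ] 1.4141731344682325e-15
[0.381 0.267 0.02 ] [ 0.73  0.46  1.88 -0.59  1.4   0.98] 1.4086316148868561e-09
```

Call:
{"fn": "apply_moves", "kwargs": {"moves": [[[0.041,-0.009,0.016,0,0.2,-0.5,1],[0.041,-0.009,0.016,0,0.2,-0.5,1],[0.041,-0.009,0.016,0,0.2,-0.5,1],[0.041,-0.009,0.016,0,0.2,-0.5,1],[0.041,-0.009,0.016,0,0.2,-0.5,1],[0,0,0,0,0,0,1]]]}}

```text
time: 19.95
eef_pos: [0.3703, 0.2752, 0.1963]
tcp_rot: [0.636, 0.668, -0.273, 0.274]
contact_force: [-0.1, -1.4, -1.7]
opening: 0.687
```

Run:
```python
from st import *
A,s=cur(); K=np.load('K2.npy');Ki=np.linalg.inv(K); print((A@K).round(3),s['contact_force'].round(1),s['opening']*85)
seat=[.3788,.308]
a=go(flat2([*seat,.25],-88.2)@Ki);a=go(flat2([*seat,.15],-88.2)@Ki)
i,c=snap('side','d10.png'); i3,c3=snap('scene','s10.png'); iw,cw=snap('wrist','w10.png')
# numeric: platform/pins in first side/scene pictures via predicted pixels
for P_ in ([.3788,.336,.044],[.3797,.28,.044],[.381,.246,.06]): print(proj(c,P_).round(1),proj(c3,P_).round(1),proj(cw,P_).round(1))
```

```text
[[ 0.035 -0.999 -0.017  0.369]
 [-0.999 -0.035 -0.006  0.316]
 [ 0.005  0.017 -1.     0.236]
 [ 0.     0.     0.     1.   ]] [-0.1 -1.4 -1.7] 58.41444945631085
dist 0.019 ang 1.0 rows 1: [-0.0158, 0.0101, -0.0036, -0.53, 0.28, 0.84]
dist 0.087 ang 1.0 rows 2: [0.0277, 0.0057, 0.0333, -0.27, 0.14, 0.42]
[295.7 314.4] [255.  210.2] [340.4 -43.3]
[304.2 302.9] [261.3 216.7] [334.7  51. ]
[308.7 290.9] [265.4 216.7] [333.3 109. ]
```

Call:
{"fn": "apply_moves", "kwargs": {"moves": [[[0.02,0.006,0.025,-0.3,0.1,0.4,1],[0.018,0.006,0.025,-0.3,0.1,0.4,1],[0.018,0,0.02,0,0,0,1],[0,0,0,0,0,0,1]]]}}

```text
time: 20.5
eef_pos: [0.3977, 0.2698, 0.1269]
tcp_rot: [0.649, 0.662, -0.248, 0.282]
contact_force: [-0.9, -0.1, -2.5]
opening: 0.691
```

```bash
cat > hov.py <<'E'
import sys
from st import *
A,s=cur(); K=np.load('K2.npy');Ki=np.linalg.inv(K); X=A@K
print('plate',X[:3,3].round(4),'yaw %.2f'%np.degrees(np.arctan2(X[1,0],X[0,0])),'x tilt %.2f y tilt %.2f'%tuple(np.degrees(np.arcsin(X[2,:2]))),'F',s['contact_force'].round(1),'t',round(s['time'],2),'open %.1f'%(s['opening']*85))
go(flat2([.3788,.308,float(sys.argv[1])],-88.2)@Ki)
E
python3 hov.py .09
```

```text
plate [0.3941 0.3099 0.1679] yaw -88.46 x tilt -1.18 y tilt -2.16 F [-0.9 -0.1 -2.5] t 20.5 open 58.7
dist 0.079 ang 2.5 rows 2: [0.026, -0.0095, 0.0281, 0.67, -0.58, -0.87]
```

Call:
{"fn": "apply_moves", "kwargs": {"moves": [[[0.014,-0.007,0.015,0.4,-0.3,-0.5,1],[0.012,-0.003,0.013,0.3,-0.3,-0.4,1],[0,0,0,0,0,0,1],[0,0,0,0,0,0,1]]]}}

```text
time: 20.9
eef_pos: [0.393, 0.2708, 0.0932]
tcp_rot: [0.647, 0.663, -0.252, 0.28]
contact_force: [0.7, -0.4, -1.7]
opening: 0.693
```

```bash
python3 hov.py .08
```

```text
plate [0.3898 0.311  0.1339] yaw -88.42 x tilt -0.92 y tilt -1.60 F [ 0.7 -0.4 -1.7] t 20.9 open 58.9
dist 0.055 ang 1.9 rows 2: [0.0174, -0.0066, 0.0201, 0.48, -0.45, -0.65]
```

Call:
{"fn": "apply_moves", "kwargs": {"moves": [[[0.014,-0.012,0.016,0.8,-0.6,-1,1],[0.014,-0.005,0.016,0.5,-0.5,-0.5,1],[0,0,0,0,0,0,1]]]}}

```text
time: 21.2
eef_pos: [0.3759, 0.2687, 0.0489]
tcp_rot: [0.639, 0.666, -0.269, 0.275]
contact_force: [-0.5, -0.2, -2.1]
opening: 0.691
```

```bash
python3 hov.py .065
```

```text
plate [0.374  0.3096 0.0889] yaw -88.27 x tilt 0.12 y tilt 0.39 F [-0.5 -0.2 -2.1] t 21.2 open 58.7
dist 0.025 ang 0.4 rows 1: [0.0158, 0.0052, 0.0181, -0.32, 0.11, 0.23]
```

Call:
{"fn": "apply_moves", "kwargs": {"moves": [[[0.01,0.005,0.011,-0.3,0,0.2,1],[0.007,0,0.007,0,0,0,1],[0,0,0,0,0,0,1],[0,0,0,0,0,0,1]]]}}

```text
time: 21.6
eef_pos: [0.3801, 0.2684, 0.0234]
tcp_rot: [0.639, 0.666, -0.268, 0.278]
contact_force: [-0.6, 1.0, -2.0]
opening: 0.694
```

```bash
python3 hov.py .057
```

```text
plate [0.3779 0.3095 0.0634] yaw -88.12 x tilt 0.21 y tilt 0.10 F [-0.6  1.  -2. ] t 21.6 open 59.0
dist 0.007 ang 0.2 rows 1: [0.0037, 0.0009, 0.0056, -0.01, 0.21, 0.13]
```

Call:
{"fn": "apply_moves", "kwargs": {"moves": [[[0.0045,0.001,0.0068,0,0,0,1],[0.001,0,0.002,0,0,0,1],[0,0,0,0,0,0,1]]]}}

```text
time: 21.9
eef_pos: [0.382, 0.2667, 0.0141]
tcp_rot: [0.639, 0.666, -0.267, 0.278]
contact_force: [0.2, -0.4, -1.9]
opening: 0.689
```

```bash
python3 hov.py .048
```

```text
plate [0.3797 0.3077 0.0541] yaw -88.11 x tilt 0.11 y tilt -0.03 F [ 0.2 -0.4 -1.9] t 21.9 open 58.6
dist 0.006 ang 0.1 rows 1: [0.0047, -0.001, 0.0041, 0.09, 0.11, 0.04]
```

Call:
{"fn": "apply_moves", "kwargs": {"moves": [[[0.0047,-0.001,0.0043,0,0,0,1],[0.001,0,0.001,0,0,0,1]]]}}

```text
time: 22.1
eef_pos: [0.3813, 0.2672, 0.0063]
tcp_rot: [0.639, 0.666, -0.266, 0.278]
contact_force: [-1.1, 0.1, -1.9]
opening: 0.688
```

```bash
python3 hov.py .042
```

```text
plate [0.379  0.3081 0.0464] yaw -88.12 x tilt 0.06 y tilt -0.09 F [-1.1  0.1 -1.9] t 22.1 open 58.4
dist 0.004 ang 0.1 rows 1: [0.0031, -0.0003, 0.0031, 0.12, 0.07, -0.01]
```

No force with the plate bottom about 6 mm below the pin tops, so the pins are in the holes. Continuing down.

Call:
{"fn": "apply_moves", "kwargs": {"moves": [[[0.0035,0,0.0035,0,0,0,1],[0.001,0,0.001,0,0,0,1]]]}}

```text
time: 22.3
eef_pos: [0.3814, 0.2672, -0.0006]
tcp_rot: [0.639, 0.666, -0.266, 0.278]
contact_force: [0.7, -1.1, -1.5]
opening: 0.688
```

```bash
python3 hov.py .038
```

```text
plate [0.379  0.3081 0.0395] yaw -88.12 x tilt 0.06 y tilt -0.10 F [ 0.7 -1.1 -1.5] t 22.3 open 58.5
dist 0.002 ang 0.1 rows 1: [0.0011, -0.0004, 0.0012, 0.13, 0.06, -0.01]
```

Call:
{"fn": "apply_moves", "kwargs": {"moves": [[[0.002,0,0.002,0,0,0,1],[0.0015,0,0.0015,0,0,0,1]]]}}

```text
time: 22.5
eef_pos: [0.3814, 0.267, -0.0008]
tcp_rot: [0.639, 0.664, -0.269, 0.28]
contact_force: [-4.2, -0.6, 9.7]
opening: 0.691
```

```bash
python3 hov.py .037
```

```text
plate [0.3792 0.3083 0.039 ] yaw -88.25 x tilt 0.54 y tilt -0.04 F [-4.2 -0.6  9.7] t 22.5 open 58.7
dist 0.002 ang 0.5 rows 1: [0.0018, -0.0004, 0.0015, -0.01, 0.54, -0.06]
```

Contact (9.7 N) exactly at centre height 39.0 mm: seated. Releasing and backing off.

Call:
{"fn": "apply_moves", "kwargs": {"moves": [[[0,0,0,0,0,0,-1],[0,0,0,0,0,0,-1],[0,0,0,0,0,0,-1],[0,0,0,0,0,0,-1],[0,0,-0.02,0,0,0,-1],[0,0,-0.03,0,0,0,-1],[0,0,-0.04,0,0,0,-1],[0,0,-0.04,0,0,0,-1],[0,0,-0.04,0,0,0,-1]]]}}

```text
time: 23.4
eef_pos: [0.374, 0.3863, 0.1161]
tcp_rot: [0.637, 0.662, -0.277, 0.28]
contact_force: [0.8, -1.3, -0.1]
opening: 1.0
```

Run:
```python
from st import *
A,s=cur(); print(A.round(3),s['opening'],s['time'],s['contact_force'].round(1))
a=go(se(A[:3,:3],A[:3,3]+[0,.0,.1])); b=go(tipT([.385,.29,.28],91.8,0),a); q=s['qpos']
for t in(a,b): q,e=ik(t[:3,3],t[:3,:3],P,q); print(t[:3,3].round(3),q.round(2),e)
```

```text
[[-0.031  0.999  0.017  0.374]
 [ 0.689  0.034 -0.724  0.386]
 [-0.724 -0.01  -0.689  0.116]
 [ 0.     0.     0.     1.   ]] 1.0004343128591289 23.4 [ 0.8 -1.3 -0.1]
dist 0.100 ang 0.0 rows 3: [-0.0241, -0.0003, -0.023, 0.0, 0.0, 0.0]
dist 0.098 ang 46.4 rows 6: [-0.016, 0.0013, 0.0049, -0.08, 7.74, 0.06]
[0.374 0.386 0.216] [ 0.87  0.39  1.57 -0.52  1.81  0.87] 5.170902265675545e-12
[0.385 0.29  0.233] [ 0.43 -0.18  1.99 -0.    1.33  0.4 ] 1.3616783059472149e-15
```

Call:
{"fn": "apply_moves", "kwargs": {"moves": [[[-0.024,0,-0.023,0,0,0,1],[-0.024,0,-0.023,0,0,0,1],[-0.024,0,-0.023,0,0,0,1],[-0.016,0.001,0.005,0,7.8,0,1],[-0.016,0.001,0.005,0,7.8,0,1],[-0.016,0.001,0.005,0,7.8,0,1],[-0.016,0.001,0.005,0,7.8,0,1],[-0.016,0.001,0.005,0,7.8,0,1],[-0.016,0.001,0.005,0,7.8,0,1],[0,0,0,0,0,0,1]]]}}

```text
time: 24.4
eef_pos: [0.3871, 0.2936, 0.2382]
tcp_rot: [0.692, 0.721, 0.015, -0.013]
contact_force: [0.3, -0.0, -0.2]
opening: -0.001
```

Run:
```python
from st import *
A,s=cur(); print(A.round(3),s['opening'],s['time'])
im,c=snap('wrist','w11.png')
for n,p in [('dish',[.3788,.308,.048]),('small',[.378,.336,.044]),('big',[.3797,.28,.044]),('post',[.381,.246,.06]),('knob',[.4075,.2395,.076])]: print(n,proj(c,p).round(1))
pts=[proj(c,(flat2([.3788,.308,.048],-88.2)@[x,y,0,1])[:3]) for x,y in((.04,.03),(.04,-.03),(-.04,-.03),(-.04,.03))]; print(np.round(pts,1).tolist())
g=cv2.cvtColor(im,cv2.COLOR_RGB2GRAY)
u,v=proj(c,[.3788,.308,.048]).astype(int); L=80
sub=cv2.resize(g[max(v-L,0):v+L,u-L:u+L],None,fx=4,fy=4,interpolation=cv2.INTER_CUBIC)
pxmm=np.linalg.norm(np.array(pts[0])-pts[1])/60; print('px/mm',pxmm)
for nm,d in(('dish36',36),('light18',18),('big13.6',13.6),('small9.6',9.6),('pin12',12)):
    r=d/2*pxmm*4; h=cv2.HoughCircles(cv2.GaussianBlur(sub,(0,0),2),cv2.HOUGH_GRADIENT,1,10,param1=60,param2=18,minRadius=int(r*.88),maxRadius=int(r*1.12))
    if h is not None:
        for x,y,rr in h[0][:4]: 
            U,V=x/4+u-L-.4,y/4+max(v-L,0)-.4; print(nm,round(U,1),round(V,1),'r mm',round(rr/4/pxmm,1),onz(c,U,V,.048).round(4))
```

```text
[[-0.041  0.999  0.002  0.387]
 [ 0.998  0.041  0.041  0.294]
 [ 0.041  0.003 -0.999  0.238]
 [ 0.     0.     0.     1.   ]] -0.0008352766810484455 24.4
dish [314.7 196.4]
small [315.1 165.1]
big [314.6 225.6]
post [314.3 265.2]
knob [343.5 278.6]
[[282.4, 238.6], [346.3, 239.3], [348.6, 152.1], [281.4, 151.3]]
px/mm 1.0654802427073913
light18 314.5 194.0 r mm 8.8 [0.3785 0.3102 0.048 ]
big13.6 313.7 225.7 r mm 6.7 [0.379  0.2807 0.048 ]
small9.6 314.5 164.7 r mm 5.0 [0.3775 0.3365 0.048 ]
pin12 314.5 164.7 r mm 5.4 [0.3775 0.3365 0.048 ]
pin12 314.0 265.5 r mm 5.6 [0.3807 0.2421 0.048 ]
pin12 313.5 225.7 r mm 6.4 [0.3787 0.2807 0.048 ]
```

The big hole (r 6.7 mm) reads (0.3790, 0.2807) and the small one (r 5.0 mm) (0.3775, 0.3365): 55.8 mm apart and over their own pins, with the dish up. The post shows where predicted. Next I find the knob and plan the push.

Run:
```python
from st import *
im,c=load('w11.png'); g=cv2.cvtColor(im,cv2.COLOR_RGB2GRAY)
m=(g<35).astype(np.uint8); n,l,st_,ce=cv2.connectedComponentsWithStats(m[250:310,300:375])
for i in range(1,n):
    if st_[i,4]>25: U,V=ce[i]+[300,250]; print('dark',U.round(1),V.round(1),st_[i].tolist(),onz(c,U,V,.07).round(4))
k=.042; q=ctrl.get_state()['qpos']
def T(x,y,z,a=91.8): return tipT([x,y,z],a,0,k)
for p in([.405,.205,.12],[.405,.212,.066],[.42,.24,.066],[.41,.268,.066],[.396,.276,.066]):
    t=T(*p); q,e=ik(t[:3,3],t[:3,:3],P,q); print(p,t[:3,3].round(3),q.round(2),round(e,4))
a=go(T(.40,.200,.14)); go(T(.40,.200,.066),a)
```

```text
dark 342.7 277.5 [37, 21, 12, 15, 109] [0.4071 0.2385 0.07  ]
dark 322.0 300.5 [18, 42, 9, 18, 161] [0.3894 0.2156 0.07  ]
dark 349.4 307.2 [43, 55, 16, 5, 68] [0.4149 0.2101 0.07  ]
[0.405, 0.205, 0.12] [0.405 0.205 0.078] [ 0.24 -0.08  2.2  -0.    1.02  0.21] 0.0
[0.405, 0.212, 0.066] [0.405 0.212 0.024] [ 0.26  0.02  2.22 -0.    0.9   0.23] 0.0
[0.42, 0.24, 0.066] [0.42  0.24  0.024] [ 0.31  0.08  2.16 -0.    0.9   0.28] 0.0
[0.41, 0.268, 0.066] [0.41  0.268 0.024] [ 0.37  0.1   2.14 -0.    0.9   0.34] 0.0
[0.396, 0.276, 0.066] [0.396 0.276 0.024] [ 0.4   0.08  2.16 -0.    0.9   0.37] 0.0
dist 0.170 ang 2.4 rows 4: [-0.0248, 0.0022, 0.0346, 0.05, -0.58, 0.16]
dist 0.074 ang 0.0 rows 2: [0.0, -0.0, 0.037, 0.0, 0.0, 0.0]
```

Call:
{"fn": "apply_moves", "kwargs": {"moves": [[[-0.027,0.003,0.025,0,-0.6,0.2,1],[-0.027,0.003,0.025,0,-0.6,0.2,1],[-0.025,0.003,0.025,0,-0.6,0.2,1],[-0.015,0.003,0.02,0,-0.6,0.2,1],[0,0,0,0,0,0,1]]]}}

```text
time: 24.95
eef_pos: [0.4046, 0.2052, 0.1403]
tcp_rot: [0.695, 0.719, 0.0, 0.004]
contact_force: [-0.1, 0.4, -1.0]
opening: 0.0
```

```bash
cat > pk.py <<'E'
import sys
from st import *
A,s=cur(); t=(A@[0,0,-.042,1])[:3]; print('tip',t.round(4),'F',s['contact_force'].round(1),'t',round(s['time'],2),'z axis',A[:3,2].round(3))
x,y,z=map(float,sys.argv[1:4]); go(tipT([x,y,z],91.8,0,.042))
E
python3 pk.py .402 .204 .067
```

```text
tip [0.4044 0.2054 0.1823] F [-0.1  0.4 -1. ] t 24.95 z axis [ 0.006 -0.005 -1.   ]
dist 0.115 ang 0.5 rows 3: [-0.0003, -0.001, 0.0384, 0.11, 0.1, 0.06]
```

Call:
{"fn": "apply_moves", "kwargs": {"moves": [[[0,-0.001,0.038,0,0,0,1],[0,-0.001,0.038,0,0,0,1],[0,0,0.035,0,0,0,1],[0,0,0,0,0,0,1]]]}}

```text
time: 25.35
eef_pos: [0.4077, 0.211, 0.0313]
tcp_rot: [0.693, 0.721, 0.004, 0.006]
contact_force: [-0.6, -0.9, 0.2]
opening: -0.002
```

```bash
python3 pk.py .402 .204 .069
```

```text
tip [0.4072 0.2111 0.0733] F [-0.6 -0.9  0.2] t 25.35 z axis [ 0.013 -0.003 -1.   ]
dist 0.010 ang 0.9 rows 1: [-0.0067, -0.006, 0.0042, 0.75, 0.18, 0.51]
```

Call:
{"fn": "apply_moves", "kwargs": {"moves": [[[0,0,0.005,0.7,0,0.4,1],[0.01,0,0.002,0,0,0,1],[0.01,0,0,0,0,0,1],[0.01,0,0,0,0,0,1],[0,0,0,0,0,0,1]]]}}

```text
time: 25.85
eef_pos: [0.4106, 0.2456, 0.0301]
tcp_rot: [0.694, 0.72, 0.001, 0.004]
contact_force: [0.1, -1.3, -0.8]
opening: -0.0
```

```bash
cat >> pk.py <<'E'
im,c=snap('wrist','p%d.png'%round(s['time']*100)); g=cv2.cvtColor(im,cv2.COLOR_RGB2GRAY)
for f in np.arange(-20,101,15):
    p=np.array([.381+.028*np.cos(np.radians(f)),.246+.028*np.sin(np.radians(f)),.076]); u,v=proj(c,p).astype(int); print(int(f),(u,v),int(g[v-3:v+4,u-3:u+4].mean()),end=' | ')
E
python3 pk.py .407 .2605 .069
```

```text
tip [0.4103 0.2458 0.0721] F [ 0.1 -1.3 -0.8] t 25.85 z axis [ 0.007 -0.005 -1.   ]
dist 0.016 ang 0.6 rows 1: [0.0151, -0.003, 0.003, 0.38, 0.3, 0.36]
-20 (np.int64(316), np.int64(344)) 55 | -5 (np.int64(321), np.int64(327)) 11 | 10 (np.int64(321), np.int64(309)) 12 | 25 (np.int64(315), np.int64(291)) 21 | 40 (np.int64(305), np.int64(274)) 14 | 55 (np.int64(289), np.int64(260)) 73 | 70 (np.int64(271), np.int64(250)) 46 | 85 (np.int64(250), np.int64(245)) 71 | 100 (np.int64(229), np.int64(245)) 82 |
```

Call:
{"fn": "apply_moves", "kwargs": {"moves": [[[0.008,-0.002,0.005,0.4,0.3,0.3,1],[0.008,-0.003,0.003,0,0,0,1],[0.006,-0.006,0,0,0,0,1],[0.005,-0.007,0,0,0,0,1],[0,0,0,0,0,0,1]]]}}

```text
time: 26.4
eef_pos: [0.3984, 0.2622, 0.0249]
tcp_rot: [0.689, 0.724, -0.005, 0.015]
contact_force: [1.1, -3.7, -0.4]
opening: 0.003
```

```bash
python3 pk.py .3955 .2735 .067
```

```text
tip [0.3978 0.2634 0.0669] F [ 1.1 -3.7 -0.4] t 26.4 z axis [ 0.015 -0.028 -1.   ]
dist 0.012 ang 2.1 rows 1: [0.0114, -0.0023, -0.0004, 0.77, 1.63, 1.03]
-20 (np.int64(347), np.int64(395)) 13 | -5 (np.int64(353), np.int64(379)) 12 | 10 (np.int64(353), np.int64(361)) 12 | 25 (np.int64(349), np.int64(344)) 17 | 40 (np.int64(339), np.int64(328)) 60 | 55 (np.int64(324), np.int64(315)) 14 | 70 (np.int64(306), np.int64(305)) 60 | 85 (np.int64(285), np.int64(300)) 13 | 100 (np.int64(264), np.int64(300)) 12 |
```

Call:
{"fn": "apply_moves", "kwargs": {"moves": [[[0.005,-0.003,0,0.5,1.2,0.5,1],[0.002,-0.005,0,0,0,0,1],[0,-0.005,0,0,0,0,1]]]}}

```text
time: 26.75
eef_pos: [0.3947, 0.2614, 0.0257]
tcp_rot: [0.689, 0.724, 0.001, 0.018]
contact_force: [5.7, -5.9, -2.6]
opening: -0.001
```

```bash
python3 pk.py .3955 .2735 .067
python3 - <<'E'
from st import *
import glob
s=ctrl.get_state(); f='p%d.png'%round((s['time']-.05)*100)
import os; f=sorted(glob.glob('pics/p*.png'),key=os.path.getmtime)[-1].split('/')[-1]
im,c=load(f); g=cv2.cvtColor(im,cv2.COLOR_RGB2GRAY); m=(g<30).astype(np.uint8)
u,v=proj(c,[.3805,.274,.076]).astype(int); w=m[v-25:v+26:2,u-30:u+40:2]; print(f,u,v); print('\n'.join(''.join('#' if a else '.' for a in r) for r in w))
E
```

```text
tip [0.3935 0.2624 0.0677] F [ 5.7 -5.9 -2.6] t 26.75 z axis [ 0.027 -0.023 -0.999]
dist 0.012 ang 2.3 rows 1: [0.012, 0.0014, 0.0004, 1.47, 1.37, 1.05]
-20 (np.int64(359), np.int64(391)) 13 | -5 (np.int64(364), np.int64(375)) 13 | 10 (np.int64(365), np.int64(358)) 12 | 25 (np.int64(361), np.int64(341)) 14 | 40 (np.int64(351), np.int64(325)) 17 | 55 (np.int64(337), np.int64(311)) 60 | 70 (np.int64(318), np.int64(302)) 32 | 85 (np.int64(298), np.int64(297)) 13 | 100 (np.int64(277), np.int64(297)) 13 | p2675.png 289 296
...........##########..............
..........############.............
.........##############............
.........##############............
.........##############............
........################...........
........################...........
........################...........
........################...........
.......#################...........
.......#################...........
.......#################......####.
.......#################......####.
.......#################......####.
.......################.......####.
.......###############........####.
........##############........####.
........##############........####.
.........#############........####.
...........###########........####.
.............#########........####.
.............#########........####.
.............########.........####.
............#########.........####.
............#########.........####.
............#########.........####.
```

Force climbs to about 8 N while the knob sits at the predicted stop position (φ ≈ 90°), so the arm is on its stop. Backing off and checking from above.

Call:
{"fn": "apply_moves", "kwargs": {"moves": [[[-0.006,0.008,0,0,0,0,1],[-0.004,0.01,0,0,0,0,1],[0,0,-0.03,0,0,0,1],[0,0,-0.04,0,0,0,1],[0.02,0,-0.04,0,0,0,1],[0.02,0,-0.04,0,0,0,1],[0.015,0,-0.04,0,0,0,1],[0,0,0,0,0,0,1]]]}}

```text
time: 27.6
eef_pos: [0.4091, 0.3166, 0.224]
tcp_rot: [0.692, 0.722, 0.006, 0.012]
contact_force: [-0.2, 0.8, 1.3]
opening: -0.001
```

Run:
```python
from st import *
A,s=cur(); print(A[:3,3].round(3),A[:3,2].round(3),s['time'],s['contact_force'].round(1))
im,c=snap('wrist','w12.png'); g=cv2.cvtColor(im,cv2.COLOR_RGB2GRAY)
m=(g<35).astype(np.uint8)
pk=proj(c,[.38,.274,.076]);pp=proj(c,[.381,.246,.06]); print('exp knob',pk.round(1),'post',pp.round(1),'old knob',proj(c,[.407,.2385,.076]).round(1))
u,v=proj(c,[.38,.26,.06]).astype(int); n,l,st_,ce=cv2.connectedComponentsWithStats(m[v-50:v+50,u-50:u+60])
for i in range(1,n):
    if st_[i,4]>25: U,V=ce[i]+[u-50,v-50]; print('dark',U.round(1),V.round(1),st_[i].tolist(),onz(c,U,V,.07).round(4))
pts=[proj(c,(flat2([.3788,.308,.048],-88.2)@[x,y,0,1])[:3]) for x,y in((.04,.03),(.04,-.03),(-.04,-.03),(-.04,.03))]
pxmm=np.linalg.norm(pts[2]-pts[3])/60; L=80; u,v=proj(c,[.3788,.308,.048]).astype(int); L0=max(v-L,0)
sub=cv2.resize(g[L0:v+L,u-L:u+L],None,fx=4,fy=4,interpolation=cv2.INTER_CUBIC)
for nm,d in(('light18',18),('big13.6',13.6),('small9.6',9.6)):
    r=d/2*pxmm*4; h=cv2.HoughCircles(cv2.GaussianBlur(sub,(0,0),2),cv2.HOUGH_GRADIENT,1,10,param1=60,param2=18,minRadius=int(r*.88),maxRadius=int(r*1.12))
    if h is not None:
        for x,y,rr in h[0][:4]: U,V=x/4+u-L-.4,y/4+L0-.4; print(nm,round(U,1),round(V,1),'r mm',round(rr/4/pxmm,1),onz(c,U,V,.048).round(4))
# bystanders: compare scene/side with the first pictures
for n in('scene','side'):
    i,cc=snap(n,n+'9.png'); o,_=load(n+'0.png'); d=np.abs(i.astype(int)-o).max(2)
    for nm,P_ in (('pen',[.39,.48,.008]),('gauze',[.5,.46,.01]),('beaker',[.40,-.535,.025]),('bottle',[.614,-.512,.04])):
        x,y=proj(cc,P_).astype(int); 
        if 8<x<632 and 8<y<472: print(n,nm,(x,y),'diff',d[y-8:y+9,x-8:x+9].mean().round(1))
```

```text
[0.409 0.317 0.224] [ 0.027 -0.008 -1.   ] 27.6 [-0.2  0.8  1.3]
exp knob [282.6 259.9] post [284.4 283.6] old knob [313.  299.5]
dark 282.8 256.9 [43, 32, 14, 16, 128] [0.3798 0.2747 0.07  ]
dark 322.1 304.6 [85, 74, 9, 26, 231] [0.4154 0.2311 0.07  ]
dark 293.2 311.4 [51, 87, 19, 13, 206] [0.3899 0.2237 0.07  ]
light18 283.7 211.7 r mm 8.6 [0.3785 0.3096 0.048 ]
light18 285.0 209.0 r mm 8.5 [0.3796 0.3121 0.048 ]
big13.6 285.5 211.5 r mm 7.4 [0.38   0.3098 0.048 ]
small9.6 283.5 245.0 r mm 5.0 [0.3788 0.2788 0.048 ]
small9.6 284.2 284.7 r mm 4.8 [0.3802 0.24   0.048 ]
small9.6 283.2 181.5 r mm 5.2 [0.3776 0.3363 0.048 ]
scene pen (np.int64(243), np.int64(202)) diff 4.7
scene gauze (np.int64(272), np.int64(198)) diff 4.3
scene beaker (np.int64(402), np.int64(364)) diff 4.3
scene bottle (np.int64(465), np.int64(328)) diff 3.6
side pen (np.int64(265), np.int64(360)) diff 1.1
side gauze (np.int64(227), np.int64(343)) diff 1.1
side beaker (np.int64(377), np.int64(204)) diff 1.3
side bottle (np.int64(325), np.int64(196)) diff 2.0
```

The knob measures (0.3798, 0.2747), which is 28 mm from the post and within about 1° of the stop direction. The plate and bystanders are unchanged and the hand is clear, so I'm handing in.

```bash
python3 -c "
from plant import ctrl
print(ctrl.sign_off())"
```

```text
the job is handed in; nothing more can be done
None
```

The plate is turned over and seated dish side up, large hole on large pin, and the clamp arm is swung in to its stop. I handed the job in at about 28 s of the 72 s allowed; no verdict is reported.

**How it went:** I turned the plate in two quarter turns with a regrip while it stood on its +x end. I lowered it onto the pins by force and pushed the clamp knob round with shut fingers.

**Last checks:**
- **Seating:** going down, contact came at a plate centre height of 39.0 mm, which is the seated height. After release the holes measured 55.8 mm apart (56 nominal), each over its own pin.
- **Clamp:** the arm passed over the plate freely, and the push force then rose to about 8 N against the stop. The knob reads within about 1° of the stop direction.
- **Bystanders:** the pictures show no visible change around the pen, gauze pack, beaker or bottle. The hand was clear of everything at the end.

**What failed or disagreed:**
- **Missed grip:** the first grip closed on air above the plate. In the camera views the fingertips lie about 40 mm behind the reported TCP, so I worked with that measured offset from then on.
- **Weak final reading:** in the last picture the large-hole circle was not found cleanly. The clamp arm now covers that end. The small hole and the light hole had not moved.
- **Picture limit:** I had used all 12 viewable pictures before the seating, so the checks from there on are numerical only.

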